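# Kit three heat sinks from the lever dispenser

### The arm

A 6-joint arm with a two-finger parallel gripper is mounted at the origin on the work surface. World frame = base frame: x ahead of the robot, y to its left, z up, the work surface at z = 0. Lengths are in m, angles in rad, forces in N, time in s.
With the tool pointing down it reaches from about 0.375 to 0.9 m from the base axis. Payload 3.1 kg.
Tool frame: the origin (TCP) lies between the finger pads; the fingertips stand 11 mm ahead of it and the grasp point (between the pads) lies 8 mm behind it; z points along the fingers, y is the direction in which the jaws open and shut (so a half turn about z gives the same grasp; the last joint's range is limited). The gripper opens to 85 mm and grips with 20 to 120 N. Pads are 22 mm wide; open, the fingers measure 114 mm over their backs; the gripper's body (76 mm by 85 mm) begins 54 mm behind the grasp point. The pads swing forward as they close: fully open they stand 13 mm farther back than shut.
Start: joints at [0.989, 0.527, 1.433, -0, 1.181, -0.178], TCP at [0.246, 0.575, 0.242] pointing down, gripper open.
Joint ranges: [-3.08, 3.08], [-0.75, 2.2], [0.22, 2.44], [-1.43, 4.57], [0, 2.65], [-2.85, 2.85]. Speed limits (rad/s): [2.79, 2.79, 3.14, 3.14, 3.14, 3.14].

### API

Orientations are given as a unit quaternion [x, y, z, w].
In Python, from station import manip gives the robot as it stands.
- The arm moves only by the tool move_arm, never from a script. Its argument "deltas" is a list of rows, each a list of 5 numbers: the shift along the tool's x, y, z in units of 40 cm (1.0 is 40 cm), then the turn about the tool's z in units of 0.5 rad (1.0 is 0.5 rad), then the opening in per cent of the stroke, from 0 (shut) to 100 (fully open). In form: [[x, y, z, twist, grip], ...]. A call has exactly 8 rows; each row is the pose to reach, as a shift and turn from the pose commanded when the call began, along the tool's axes at that moment; what a row does not reach only later rows make up. A row lasts 1/12 s, in which the tool goes at most 41.7 mm and 7.16 degrees, less where a joint would pass 70% of its speed; a pose out of reach is approached as far as the arm can. A call with a number of a shift or a turn outside -1 to 1 is refused whole. A call with a gripper value outside its range is refused whole. The fingers move at their own pace and stop on an object; "force" is the grip in N (left out, the last holds). Time passes only in rows, so rows that repeat a pose let the fingers close, or fill a call up. It gives the time, the measured TCP pose, the force and the opening at its end, in the units of the state.
- manip.sense(): the state, without advancing time (a new reading comes with each control period).
- manip.snapshot(name): name is "scene" or "top"; returns (picture, depth): 400x640x3 uint8, red, green, blue; 400x640 float32, m along the optical axis (not along the pixel's ray), 0 where there is no reading.
- manip.get_calibration(name): a dict with "vfov" (degrees; the focal length in pixels is half the picture's height over the tangent of half this angle, whatever the lens; pixels are square), "cx", "cy" (the principal point, pixels), "D" ([k1, k2, p1, p2, k3] as OpenCV has them; the pictures are not rectified), "pose" (4x4, takes a point from camera to world coordinates). Camera axes: x right, y down, z forward; pixel columns grow to the right and rows downward; lengths in m; the calibration is good to about 2 mm. A picture is of the moment at which its call begins. get_calibration takes no time and is no camera call.
- manip.sign_off(): hands the job in, once; it reports no verdict.
The state is a dict: "t": time; "q": joint angles; "qd": joint speeds; "tau": joint torques, N m; "tcp_pos": TCP position; "tool_rot": TCP orientation; "force": force on the tool from outside, world axes, zero at the start; "ft_torque": the same for the moment, N m; "finger_gap": opening from 0.0 (shut) to 1.0 (fully open).
Only numpy, scipy, OpenCV 4.12 (cv2) and the standard library are available. Lean on these libraries where they do the work, as an engineer would, in place of code of your own. Each camera call takes 0.05 s, during which the arm holds its last target.

### The job

Put the small tray with the upright grip block fully home in the bay under the heat-sink dispenser, grip to the front, and swing the retaining bar down across the front of the bay until it rests in its catch. Then press the dispenser's lever right down three times, letting it spring fully back each time, so that exactly three heat sinks lie in the tray and the others stay in the magazine. Leave the other things on the bench where they are.

Things in the scene. Friction and masses are not known exactly. Their poses are not given: they have to be found in the camera images.
- dispenser: Fixed metal dispenser. Origin at bench level under the magazine's axis; x points from the tray bay (front, -x) to the lever (rear), z up. Base plate 6 mm thick, x -130 to +70, y +-78 mm. Cheeks that carry the lever: x 35 to 65, y +-29, up to z 165 mm.
- magazine (a point): Magazine's axis on its floor, 85 mm above the bench, over the dispenser's origin. Square upright column, x and y +-23 mm, open on top, 161 mm high above the bench, with five heat sinks stacked in it. They leave forward (-x) over the floor's front edge (x -19.5) and fall into a tray that is home in the bay.
- bay (a point): On the base plate's top (z 6 mm), 51 mm in front of the dispenser's origin, same axes: where the tray's origin is with the tray fully home, near the stop at dispenser x -1. Guides 86 mm apart, up to z 20, x -93 to -7. The tray's rear goes under the magazine floor (underside at z 79 mm): lower it in front, then push it some 30 mm in.
- bar_hinge (a point): Hinge pin of the retaining bar, at dispenser x -112, y -64, z 36 mm; the pin runs along the dispenser's x. Its ears rise to z 52 mm.
- catch (a point): Top of the bar when it rests in the two-pronged catch, at dispenser x -112, y +64, z 42 mm. The prongs rise to z 50 mm, 10 mm either side in x.
- bar_end (a point): Centre of the black end block (16 x 18 x 16 mm) of the retaining bar, 137 mm from the hinge pin (with the bar upright it reaches up to 182 mm above the bench). The bar is steel, 10 mm thick (dispenser x) and 12 mm deep.
- bar (a joint): Retaining bar's angle: 0 = closed, level along dispenser +y across the front of the bay, in the catch, top face at z 42 mm; 1.57 = upright; 2.2 = leaning outward to the -y side. Starts at 1.7 to 2.15. The stiff hinge (0.09 N m) stays where it is left: push the bar all the way down.
- lever (a joint): Sprung lever's angle: 0 = at rest, 0.48 = right down on its stop (3 N on the pad to start, about 9 N at the stop, 35 mm of pad travel). It springs back when let go. Each full stroke pushes out the lowest heat sink; with the lever back up the next one drops down. A stroke under about 0.42 may leave one half out.
- lever_pad (a point): Centre of the top of the lever's black pad, 36 x 36 x 8 mm. At rest at dispenser x +120, y 0, z 179 mm; right down at x 123, z 144 mm. It turns about a pin along the dispenser's y at x 50, z 155 mm. Press it down from above.
- tray: Loose grey plastic tray, open on top, 90 (x) x 70 (y) x 35 mm high, walls and floor 3 mm, 85 to 170 g. Origin: centre of the underside. A solid upright grip block stands at its -x end. It stands on the bench at one of three spots among the clutter, its grip end roughly towards the robot.
- tray_grip (a point): Middle of the top of the tray's grip block: 14 mm thick (tray x), 30 mm wide (tray y), top 61 mm above the tray's underside, 38 mm from the tray's centre towards -x, outer face flush with the end wall. It can be pinched across its 14 mm with one finger inside the tray and one outside.
- sink1: Small dark finned heat sink, 30 x 30 x 12 mm, 30 g, origin at the centre of its underside; number 1 from the bottom of the stack of five in the magazine.
- sink2: Small dark finned heat sink, 30 x 30 x 12 mm, 30 g, origin at the centre of its underside; number 2 from the bottom of the stack of five in the magazine.
- sink3: Small dark finned heat sink, 30 x 30 x 12 mm, 30 g, origin at the centre of its underside; number 3 from the bottom of the stack of five in the magazine.
- sink4: Small dark finned heat sink, 30 x 30 x 12 mm, 30 g, origin at the centre of its underside; number 4 from the bottom of the stack of five in the magazine.
- sink5: Small dark finned heat sink, 30 x 30 x 12 mm, 30 g, origin at the centre of its underside; number 5 from the bottom of the stack of five in the magazine.
- screw_box: Bystander, loose, to be left alone: open grey box 115 x 75 x 45 mm, without a grip block. Origin at the underside centre.
- meter: Bystander, loose, to be left alone: black handheld meter 140 x 74 x 42 mm, lying. Origin at the underside centre.
- spool: Bystander, loose, to be left alone: upright metal solder spool, 56 mm diameter, 46 mm high. Origin at the underside centre.
- flux: Bystander, loose, to be left alone: small white bottle, 40 mm diameter, 85 mm high. Origin at the underside centre.
- driver: Bystander, loose, to be left alone: screwdriver 170 mm long, about 30 mm thick, lying along its x axis.
- board: Bystander, loose, to be left alone: green circuit board 80 x 55 x 15 mm. Origin at the underside centre.
- pen_cup: Bystander, loose, to be left alone: white cup 68 mm diameter, 95 mm high. Origin at the underside centre.

How it is judged:
On the way, in this order (a step that is already met when the one before it is completed fails the run):
1. the tray stands fully home in the bay, grip to the front (x of tray in the frame of bay between -0.012 and 0.01 m and y of tray in the frame of bay between -0.014 and 0.014 m and z of tray in the frame of bay below 0.006 m and angle between tray's own z axis and vertical below 0.08 rad and angle between the x axis of tray and the x axis of dispenser, either way round below 0.2 rad and x of tray_grip in the frame of bay below -0.02 m), for 0.2 s.
2. the retaining bar rests in its catch, with the tray home and no heat sink dropped yet (all of step 1 and value of joint bar below 0.07 rad and horizontal distance between sink1 and magazine below 0.008 m and z of sink1 in the frame of magazine above -0.005 m), for 0.2 s.
3. the lever is pressed right down for the first time, bar still shut (value of joint lever above 0.42 rad and value of joint bar below 0.07 rad and horizontal distance between sink2 and magazine below 0.008 m), for 0.02 s.
4. the lever has sprung back and the first heat sink lies in the tray (value of joint lever below 0.07 rad and x of sink1 in the frame of tray between -0.043 and 0.043 m and y of sink1 in the frame of tray between -0.034 and 0.034 m and z of sink1 in the frame of tray between 0 and 0.055 m), for 0.1 s.
5. the lever is pressed right down for the second time, bar still shut (value of joint lever above 0.42 rad and value of joint bar below 0.07 rad and horizontal distance between sink3 and magazine below 0.008 m), for 0.02 s.
6. the lever has sprung back and the second heat sink lies in the tray (value of joint lever below 0.07 rad and x of sink2 in the frame of tray between -0.043 and 0.043 m and y of sink2 in the frame of tray between -0.034 and 0.034 m and z of sink2 in the frame of tray between 0 and 0.055 m), for 0.1 s.
7. the lever is pressed right down for the third time, bar still shut (value of joint lever above 0.42 rad and value of joint bar below 0.07 rad and horizontal distance between sink4 and magazine below 0.008 m), for 0.02 s.
8. the lever has sprung back and the third heat sink lies in the tray (value of joint lever below 0.07 rad and x of sink3 in the frame of tray between -0.043 and 0.043 m and y of sink3 in the frame of tray between -0.034 and 0.034 m and z of sink3 in the frame of tray between 0 and 0.055 m), for 0.1 s.
At the end, for the whole second after the job is handed in: Tray home in the bay (12 mm in depth, 14 mm sideways, flat, square to 0.2 rad, grip to the front); bar and lever each within 0.07 rad of closed / rest; heat sinks 1 to 3 at rest inside the tray; 4 and 5 still in the magazine (within 8 mm of its axis) (all of step 1 and all of step 8 and value of joint bar below 0.07 rad and x of sink1 in the frame of tray between -0.043 and 0.043 m and y of sink1 in the frame of tray between -0.034 and 0.034 m and z of sink1 in the frame of tray between 0 and 0.055 m and x of sink2 in the frame of tray between -0.043 and 0.043 m and y of sink2 in the frame of tray between -0.034 and 0.034 m and z of sink2 in the frame of tray between 0 and 0.055 m and horizontal distance between each of sink4, sink5 and magazine below 0.008 m and z of each of sink4, sink5 in the frame of magazine above -0.005 m and linear speed of each of tray, sink1, sink2, sink3 below 0.02 m/s); the robot touches nothing.
It fails at once if a bystander (screw box, meter, spool, bottle, screwdriver, board, cup) is pushed more than 30 mm away (distance of any of screw_box, meter, spool, flux, driver, board, pen_cup from where it was at the start of the episode above 0.03 m).
It fails at once if the spool, the bottle or the cup is knocked over (angle between any of spool, flux, pen_cup's own z axis and vertical above 0.5 rad).
It also fails if it takes over 70 s, if anything falls off the work surface, if the arm or the gripper's body presses on something with over 40 N, if the wrist force passes 120 N, or if a joint passes its speed limit or range.

## Working session

There is one attempt and no reset: what is moved stays moved. The work goes in short steps, Python scripts to look and compute and a tool call to move; the robot and the scene stay as the last step left them, time stands still between calls to the robot, and variables do not carry over. Pictures are saved under pics/ and viewed, and the job is handed in when it is done.

Besides the shell and the picture viewer there is one more tool, called after "Call:" by a JSON object that holds its "method" and its "body". move_arm: Moves the arm, as the interface text tells. Its arguments: {"type":"object","properties":{"deltas":{"type":"array","items":{"type":"array","items":{"type":"number"}}},"force":{"type":"number"}},"required":["deltas"]}

```bash
ls; mkdir -p pics; python3 - <<'E'
from station import manip
import cv2,numpy as np
s=manip.sense();print({k:np.round(v,3) for k,v in s.items()})
for n in("scene","top"):
    im,d=manip.snapshot(n);c=manip.get_calibration(n);print(n,c)
    np.savez(f"{n}0.npz",im=im,d=d)
    cv2.imwrite(f"pics/{n}0.png",im[:,:,::-1])
E
```

```text
pics
{'t': np.float64(0.0), 'q': array([ 0.988,  0.528,  1.434,  0.   ,  1.181, -0.179]), 'qd': array([-0.001, -0.001,  0.001,  0.   , -0.001, -0.001]), 'tau': array([-0.0000e+00, -4.4235e+01, -1.7802e+01, -0.0000e+00,  8.0000e-03,
        0.0000e+00]), 'tcp_pos': array([0.245, 0.574, 0.241]), 'tool_rot': array([ 0.201,  0.98 , -0.001, -0.   ]), 'force': array([0.473, 0.704, 0.832]), 'ft_torque': array([-0.029, -0.01 , -0.035]), 'finger_gap': np.float64(1.0)}
scene {'vfov': 47.800228354677635, 'cx': 323.5388004968561, 'cy': 199.46108080754706, 'D': array([-0.06393361,  0.        ,  0.        ,  0.        ,  0.        ]), 'pose': array([[-0.89642112,  0.34024983, -0.28400567,  0.9252076 ],
       [ 0.44310942,  0.70123099, -0.55850616,  0.64909313],
       [ 0.00912195, -0.62650231, -0.77936618,  1.03838151],
       [ 0.        ,  0.        ,  0.        ,  1.        ]])}
top {'vfov': 49.30158504435797, 'cx': 311.593994518459, 'cy': 203.5319796648934, 'D': array([-0.00533942,  0.        ,  0.        ,  0.        ,  0.        ]), 'pose': array([[ 0.02798141, -0.99138548,  0.12795261,  0.4614568 ],
       [-0.99950957, -0.02954881, -0.01036775,  0.02230364],
       [ 0.01405929, -0.12759975, -0.99172609,  1.17652478],
       [ 0.        ,  0.        ,  0.        ,  1.        ]])}
```

View pics/scene0.png

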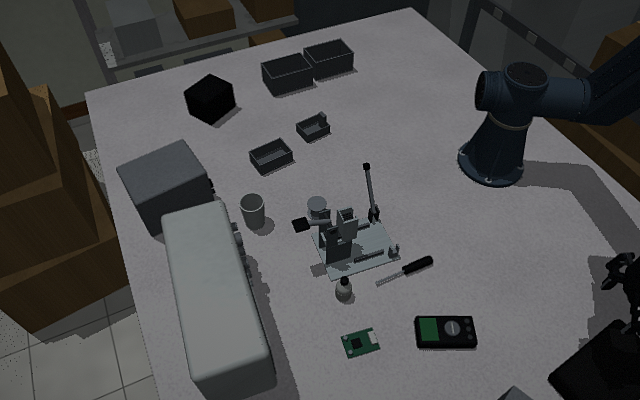

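View pics/top0.png

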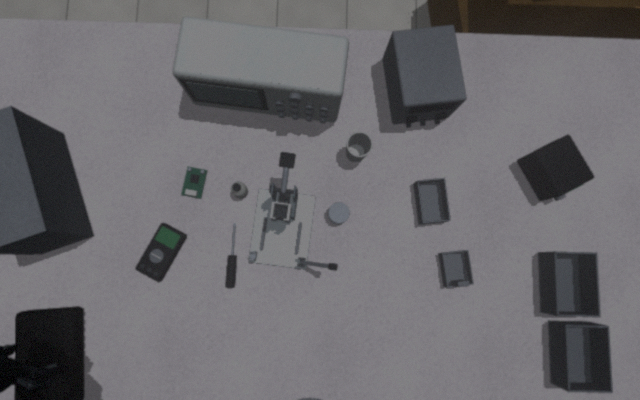

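```bash
cat > h.py <<'E'
import numpy as np,cv2
from station import manip
def K(c):
    f=200/np.tan(np.radians(c["vfov"])/2); return np.array([[f,0,c["cx"]],[0,f,c["cy"]],[0,0,1]])
def rays(name,px):
    c=manip.get_calibration(name)
    u=cv2.undistortPoints(np.array(px,float).reshape(-1,1,2),K(c),c["D"]).reshape(-1,2)
    d=np.c_[u,np.ones(len(u))]; T=c["pose"]
    return T[:3,3],d@T[:3,:3].T
def onplane(name,px,z):
    o,d=rays(name,px); return o+d*((z-o[2])/d[:,2])[:,None]
def atdepth(name,px,dep):
    o,d=rays(name,px); return o+d*np.array(dep)[:,None]
def proj(name,P):
    c=manip.get_calibration(name);T=np.linalg.inv(c["pose"])
    p,_=cv2.projectPoints(np.array(P,float).reshape(-1,1,3),cv2.Rodrigues(T[:3,:3])[0],T[:3,3],K(c),c["D"]);return p.reshape(-1,2)
def cloud(name,im,d):
    v,u=np.mgrid[0:400,0:640]
    P=atdepth(name,np.c_[u.ravel(),v.ravel()],d.ravel()).reshape(400,640,3)
    P[d==0]=np.nan; return P
def tri(pa,pb):
    "scene px, top px -> point, gap"
    o1,d1=rays("scene",[pa]);o2,d2=rays("top",[pb]);d1=d1[0];d2=d2[0]
    s=np.linalg.lstsq(np.c_[d1,-d2],o2-o1,rcond=None)[0]
    a=o1+s[0]*d1;b=o2+s[1]*d2;return (a+b)/2,np.linalg.norm(a-b)
def crop(im,x0,y0,w,h,s,out):
    cv2.imwrite(out,cv2.resize(cv2.convertScaleAbs(im[y0:y0+h,x0:x0+w,::-1],alpha=1.8),None,fx=s,fy=s,interpolation=cv2.INTER_CUBIC))
E
python3 - <<'E'
from h import *
a=np.load("scene0.npz")["im"];b=np.load("top0.npz")["im"]
crop(a,290,150,130,140,4,"pics/s_disp0.png")
crop(b,220,145,130,135,4,"pics/t_disp0.png")
A=cv2.resize(a[100:180,240:345],None,fx=4,fy=4,interpolation=2);B=cv2.resize(b[170:295,405:485],None,fx=4,fy=4,interpolation=2)
H=np.zeros((500,750,3),np.uint8);H[:320,:420]=A;H[:500,425:745]=B
cv2.imwrite("pics/tr0.png",cv2.convertScaleAbs(H[:,:,::-1],alpha=1.8))
E
```

```text
(no output)
```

View pics/s_disp0.png

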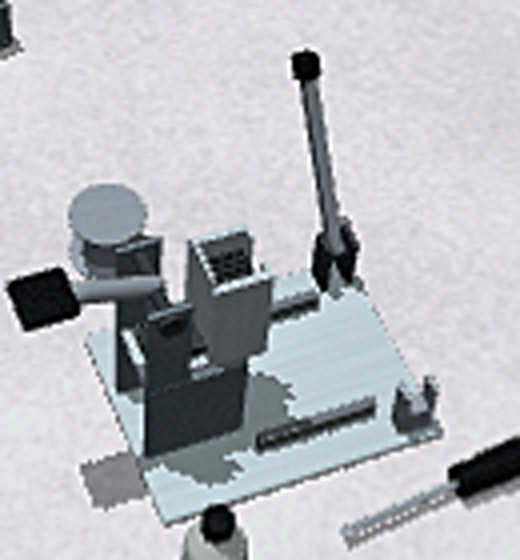

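View pics/t_disp0.png

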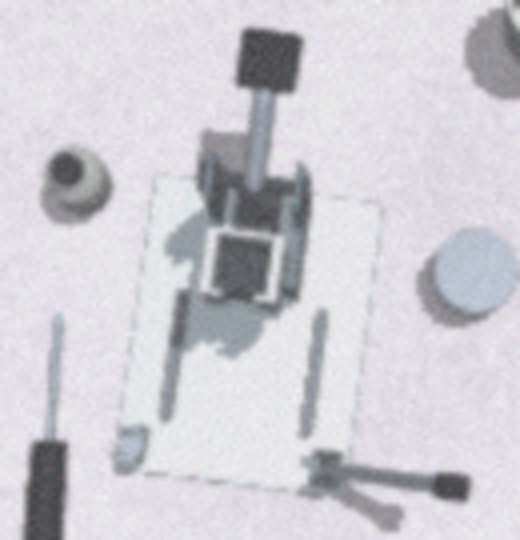

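View pics/tr0.png

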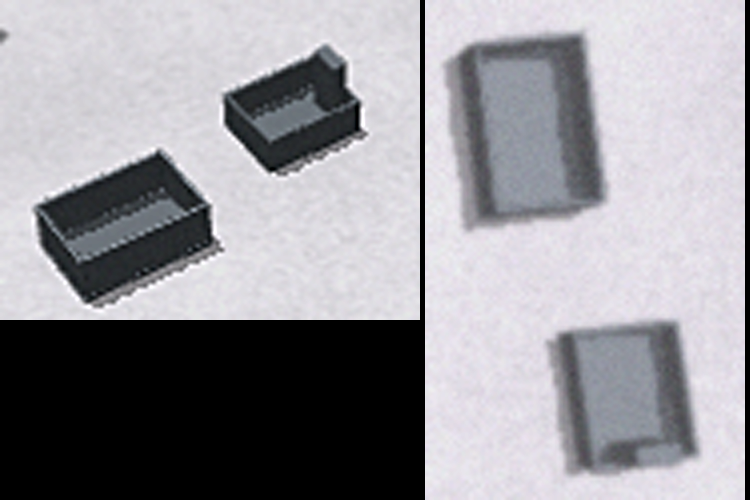

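```bash
python3 - <<'E'
from h import *
a=np.load("scene0.npz");b=np.load("top0.npz")
Ps=cloud("scene",a["im"],a["d"]);Pt=cloud("top",b["im"],b["d"])
print("bench z check scene/top", np.nanmedian(Ps[180:200,300:330,2]),np.nanmedian(Pt[300:330,150:250,2]), "zero frac",(a["d"]==0).mean(),(b["d"]==0).mean())
# plate: saturation colour in top: brighter, bluish
im=b["im"].astype(int)
print(im[225,285],im[250,275],im[300,250],im[182,185+50])
for n,P,I,r in(("top",Pt,b["im"],(245,183,320,272)),("scene",Ps,a["im"],(305,205,405,285))):
    I=I.astype(int);x0,y0,x1,y1=r
    m=np.zeros((400,640),np.uint8)
    m[y0:y1,x0:x1]=((I[...,1]-I[...,0]>3))[y0:y1,x0:x1]
    m2=(m>0)&(P[...,2]<.016)&(P[...,2]>-.004)
    m2=cv2.morphologyEx(m2.astype(np.uint8),cv2.MORPH_OPEN,np.ones((2,2)))
    cn=max(cv2.findContours(m2,0,1)[0],key=cv2.contourArea)
    X=onplane(n,cn.reshape(-1,2),.006)[:,:2].astype(np.float32)
    rc=cv2.minAreaRect(X*1000);print(n,rc,np.round(cv2.boxPoints(rc)),np.nanmedian(P[m2>0][:,2]))
    vis=cv2.cvtColor(m2*255,cv2.COLOR_GRAY2BGR)[y0:y1,x0:x1];cv2.imwrite(f"pics/m_{n}.png",cv2.resize(vis,None,fx=4,fy=4,interpolation=0))
E
```

```text
bench z check scene/top -0.0008645499345047991 -0.00023075039317843604 zero frac 0.003984375 0.00382421875
[ 92  96 100] [129 130 132] [129 128 132] [ 99 100 103]
top ((543.6533203125, 95.81459045410156), (32.2620849609375, 32.371971130371094), 1.6537190675735474) [[527. 112.]
 [528.  79.]
 [560.  80.]
 [559. 112.]] 0.005803455273516223
scene ((543.5125122070312, 93.9437255859375), (155.49493408203125, 199.0030059814453), 83.805419921875) [[436.  27.]
 [634.   6.]
 [651. 161.]
 [453. 182.]] 0.004844760316474739
```

```bash
python3 - <<'E'
from h import *
a=np.load("scene0.npz");b=np.load("top0.npz")
Ps=cloud("scene",a["im"],a["d"]);Pt=cloud("top",b["im"],b["d"])
th=np.radians(83.805-90);R=np.array([[np.cos(th),-np.sin(th)],[np.sin(th),np.cos(th)]])
o=np.array([.5435,.0939])+R@[.03,0]
W=lambda p:np.r_[o+R@p[:2],p[2]]
print("origin",o,th)
pts=dict(pad=(.12,0,.179),mag=(0,0,.161),c1=(.07,.078,.006),c2=(.07,-.078,.006),c3=(-.13,-.078,.006),c4=(-.13,.078,.006),catch=(-.112,.064,.05),hinge=(-.112,-.064,.052))
for k,p in pts.items(): print(k,np.round(W(p),4),"top px",proj("top",[W(p)])[0].round(1),"crop",((proj("top",[W(p)])[0]-[220,145])*4).round(),"scene crop",((proj("scene",[W(p)])[0]-[290,150])*4).round())
# black blobs
for n,I,P in(("scene",a,Ps),("top",b,Pt)):
    im=I["im"];m=(im.max(2)<40)&(P[...,2]>.13)&(P[...,2]<.25)&(P[...,0]>.35)&(P[...,0]<.75)&(abs(P[...,1]-.05)<.2)
    k,l,st,ce=cv2.connectedComponentsWithStats(m.astype(np.uint8))
    for i in range(1,k):
        if st[i,4]>15: print(n,"blob",st[i],ce[i].round(1),np.nanmedian(P[l==i],0).round(4),np.nanmax(P[l==i][:,2]))
E
```

```text
origin [0.57332481 0.09066262] -0.1081231471610486
pad [0.6926 0.0777 0.179 ] top px [284.7 159.2] crop [259.  57.] scene crop [ 44. 298.]
mag [0.5733 0.0907 0.161 ] top px [277.7 210.6] crop [231. 263.] scene crop [233. 261.]
c1 [0.6513 0.1607 0.006 ] top px [256.6 187.7] crop [146. 171.] scene crop [165. 527.]
c2 [0.6345 0.0056 0.006 ] top px [313.5 195.5] crop [374. 202.] scene crop [ 85. 338.]
c3 [0.4357 0.0271 0.006 ] top px [303.3 269.3] crop [333. 497.] scene crop [349. 259.]
c4 [0.4525 0.1822 0.006 ] top px [245.2 261.3] crop [101. 465.] scene crop [445. 436.]
catch [0.4689 0.1664 0.05  ] top px [249.3 255.1] crop [117. 440.] scene crop [421. 391.]
hinge [0.4551 0.0391 0.052 ] top px [298.8 261.9] crop [315. 468.] scene crop [340. 242.]
scene blob [363 163   7   9  48] [366.  166.3] [ 0.4506 -0.0365  0.1549] 0.16167502891817598
scene blob [319 210  11   9  74] [324.3 214.8] [0.624  0.057  0.1553] 0.16524680072165943
scene blob [342 210  11  11  69] [347.5 215.7] [0.5693 0.0789 0.1431] 0.1543296023233196
scene blob [292 217  41  16 239] [305.1 224.4] [0.6888 0.0796 0.1772] 0.1818094224832688
scene blob [326 227  12  11  86] [331.7 232.1] [0.6284 0.1098 0.1503] 0.16390227486222542
```

```bash
python3 - <<'E'
from h import *
a=np.load("scene0.npz")["im"].copy();b=np.load("top0.npz")["im"].copy()
for n,im in(("scene",a),("top",b)):
    for P,c in(((0,0,0),(255,0,0)),((.245,.574,.241),(0,255,0)),((.1,0,0),(255,255,0)),((.245,.574,.40),(0,255,255))):
        p=proj(n,[P])[0];print(n,P,p)
        cv2.circle(im,tuple(int(round(v)) for v in p),2,c,-1)
crop(a,440,50,200,350,2,"pics/s_rob.png")
crop(b,0,280,400,120,2,"pics/t_rob.png")
E
```

```text
scene (0, 0, 0) [489.45052386 162.23892591]
scene (0.245, 0.574, 0.241) [613.76835785 309.32284728]
scene (0.1, 0, 0) [464.67579147 172.2335642 ]
scene (0.245, 0.574, 0.4) [660.87141098 267.94340533]
top (0, 0, 0) [308.78194165 442.40460039]
top (0.245, 0.574, 0.241) [ 34.32078103 357.88520578]
top (0.1, 0, 0) [309.89950133 401.28962891]
top (0.245, 0.574, 0.4) [-23.30581563 378.74430084]
```

View pics/s_rob.png

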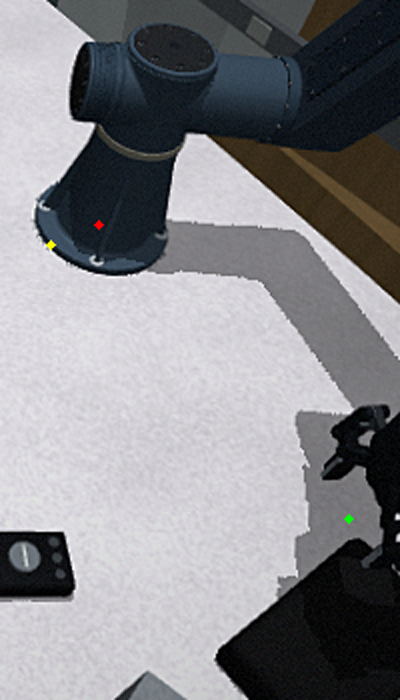

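View pics/t_rob.png

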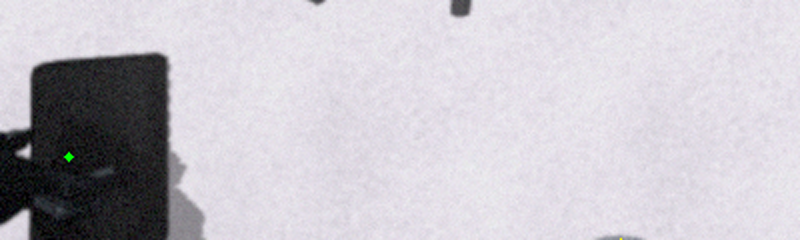

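```bash
python3 - <<'E'
from h import *
for n,r in(("scene",(290,105,335,148)),("top",(430,240,480,295))):
    f=np.load(n+"0.npz");P=cloud(n,f["im"],f["d"]);x0,y0,x1,y1=r
    Q=P[y0:y1,x0:x1].reshape(-1,3);
    for lo,hi in((.030,.04),(.008,.07)):
        q=Q[(Q[:,2]>lo)&(Q[:,2]<hi)]
        rc=cv2.minAreaRect((q[:,:2]*1000).astype(np.float32));print(n,lo,len(q),rc)
    g=Q[(Q[:,2]>.050)];print("grip",len(g),np.median(g,0),g.min(0),g.max(0))
    crop(f["im"],x0-5,y0-5,x1-x0+10,y1-y0+10,8,f"pics/tray_{n}.png");print(x0-5,y0-5)
    # screw_box for comparison
E
python3 - <<'E'
import cv2,numpy as np
a=cv2.imread('pics/tray_scene.png');b=cv2.imread('pics/tray_top.png');print(a.shape,b.shape)
h=max(a.shape[0],b.shape[0]);f=lambda x:cv2.copyMakeBorder(x,0,h-x.shape[0],0,10,0)
cv2.imwrite('pics/tray2.png',np.hstack([f(a),f(b)])[:600,:1000] if 0 else cv2.resize(np.hstack([f(a),f(b)]),None,fx=.85,fy=.85))
E
```

```text
scene 0.03 123 ((450.1386413574219, -373.46038818359375), (93.8921890258789, 76.4833755493164), 10.139967918395996)
scene 0.008 488 ((450.5079345703125, -373.67169189453125), (95.44988250732422, 78.21465301513672), 9.379657745361328)
grip 44 [ 0.41462876 -0.37545348  0.05874467] [ 0.40173652 -0.39519082  0.0509733 ] [ 0.42173397 -0.36080769  0.06198309]
285 100
top 0.03 167 ((450.3078918457031, -374.55694580078125), (90.2419204711914, 72.13780975341797), 7.972997665405273)
top 0.008 481 ((449.07373046875, -365.4450988769531), (90.36437225341797, 90.47937774658203), 7.9228410720825195)
grip 71 [ 0.41330671 -0.37827146  0.06071035] [ 0.4057157  -0.39447254  0.05230598] [ 0.42145201 -0.36442696  0.06715346]
425 235
(424, 440, 3) (520, 480, 3)
```

View pics/tray_scene.png

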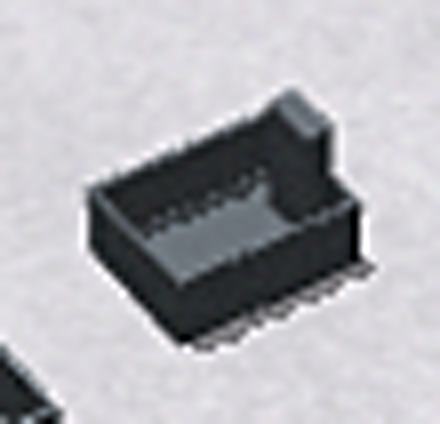

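View pics/tray_top.png

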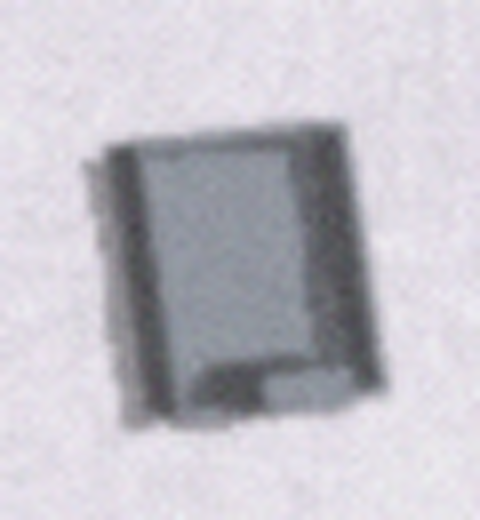

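```bash
python3 - <<'E'
from h import *
for n in("scene","top"):
    f=np.load(n+"0.npz");P=cloud(n,f["im"],f["d"])
    def sel(x0,x1,y0,y1,lo,hi):
        m=(P[...,0]>x0)&(P[...,0]<x1)&(P[...,1]>y0)&(P[...,1]<y1)&(P[...,2]>lo)&(P[...,2]<hi);return P[m],m
    for nm,b in dict(pad=(.66,.73,.03,.13,.165,.19),mag=(.53,.605,.05,.13,.154,.168),plate=(.42,.67,-.02,.2,.003,.010),guides=(.46,.58,.02,.16,.015,.026),catch=(.43,.5,.13,.2,.03,.06),bar=(.42,.5,-.2,.0,.06,.2)).items():
        q,m=sel(*b);
        if len(q)<4: print(n,nm,len(q));continue
        rc=cv2.minAreaRect((q[:,:2]*1000).astype(np.float32));print(n,nm,len(q),np.median(q,0).round(4),"mid",((q.max(0)+q.min(0))/2).round(4),np.round(rc[0],1),np.round(rc[1],1),round(rc[2],1))
E
```

```text
scene pad 236 [0.691  0.0769 0.1772] mid [0.6866 0.0738 0.1734] [685.5  74.5] [37.1 50.8] 83.3
scene mag 138 [0.577  0.0883 0.1594] mid [0.5729 0.0864 0.1605] [573.3  85.4] [48.5 40.1] 83.8
scene plate 1843 [0.5255 0.114  0.0052] mid [0.5425 0.0903 0.0065] [545.2  88.2] [240.8 216. ] 2.5
scene guides 157 [0.5109 0.1366 0.0184] mid [0.5207 0.0936 0.0205] [521.   92.5] [132.1 114.8] 88.6
scene catch 46 [0.4629 0.163  0.0431] mid [0.469  0.1615 0.0401] [468.7 161.5] [13.  25.2] 82.3
scene bar 143 [ 0.4518 -0.0243  0.1316] mid [ 0.4487 -0.024   0.1229] [448.6 -24. ] [47.3 16.3] 88.6
top pad 269 [0.6887 0.0738 0.1783] mid [0.6857 0.0725 0.1749] [685.4  73.8] [35.7 49.6] 84.3
top mag 126 [0.5761 0.0846 0.1615] mid [0.5725 0.0852 0.1608] [573.1  85.3] [44.8 39.3] 83.6
top plate 3023 [0.528  0.0895 0.0058] mid [0.5449 0.0899 0.0065] [545.2  90.1] [218.6 249.6] 89.8
top guides 203 [0.5228 0.1302 0.0196] mid [0.52   0.0958 0.02  ] [520.3  96. ] [ 98.  120.1] 1.5
top catch 27 [0.4694 0.159  0.046 ] mid [0.4681 0.1597 0.0417] [468.1 159.8] [12.4 23.5] 86.9
top bar 116 [ 0.4494 -0.0309  0.1486] mid [ 0.4479 -0.0264  0.1316] [450.3 -25.9] [50.4 15.4] 80.5
```

```bash
python3 - <<'E'
from h import *
f=np.load("top0.npz")["im"]; g=np.load("scene0.npz")["im"]
for n,im,r in(("top",f,(240,180,85,95)),("scene",g,(305,205,100,85))):
    x0,y0,w,h=r
    c=im[y0:y0+h,x0:x0+w].astype(float); 
    lo=c.mean((0,1))
    e=np.clip((c-90)*3.5,0,255) if n=="top" else np.clip((c-60)*1.2,0,255)
    d=np.clip(128+(c[...,2]-c[...,0])*8,0,255)
    cv2.imwrite(f"pics/enh_{n}.png",cv2.resize(e[:,:,::-1].astype(np.uint8),None,fx=6,fy=6,interpolation=cv2.INTER_LINEAR))
E
```

```text
(no output)
```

View pics/enh_top.png

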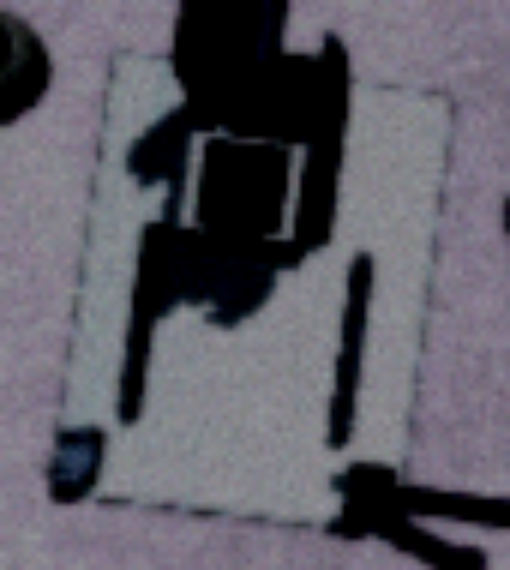

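View pics/enh_scene.png

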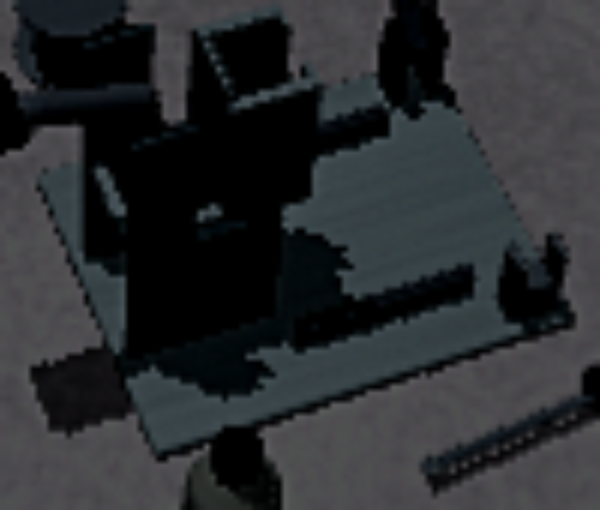

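```bash
python3 - <<'E'
from h import *
def L(n,p,o,z=.006):
    p=(np.array(p,float)+.5)/6-.5+o
    return onplane(n,p,z)[:,:2]*1000
T=lambda p,z=.006:L("top",p,np.array([240,180]),z).round(1)
S=lambda p,z=.006:L("scene",p,np.array([305,205]),z).round(1)
def ang(a): d=a[1]-a[0]; return np.degrees(np.arctan2(d[1],d[0])).round(2)
for k,v in dict(rear=[(117,52),(452,95)],right=[(410,445),(452,95)],left=[(65,425),(117,52)],front=[(330,525),(100,500)]).items():
    q=T(v);print("top",k,q.tolist(),ang(q))
for k,v in dict(rear=[(40,180),(158,455)],left=[(575,318),(158,455)],front=[(460,105),(520,215)]).items():
    q=S(v);print("scene",k,q.tolist(),ang(q))
print("mag rim top",T([(187,132),(303,143),(295,240),(180,228)],.161).tolist())
print("guides top", T([(150,230),(130,420),(365,255),(340,445)],.020).tolist())
E
```

```text
top rear [[650.1, 153.8], [635.0, 1.7]] -95.67
top right [[477.1, 16.1], [635.0, 1.7]] -5.21
top left [[481.6, 169.6], [650.1, 153.8]] -5.36
top front [[440.9, 50.5], [449.1, 152.6]] 85.41
scene rear [[634.7, 6.1], [650.2, 156.9]] 84.13
scene left [[452.5, 177.5], [650.2, 156.9]] -5.95
scene front [[438.5, 54.1], [445.7, 119.7]] 83.74
mag rim top [[594.2, 107.7], [591.2, 62.2], [553.1, 64.0], [556.5, 108.9]]
guides top [[568.4, 134.2], [484.4, 139.5], [560.0, 38.5], [476.1, 46.9]]
```

```bash
cat >> h.py <<'E'
O=np.array([.573,.0862]);YD=-.098
def D(x,y,z):
    c,s=np.cos(YD),np.sin(YD);return np.array([O[0]+c*x-s*y,O[1]+s*x+c*y,z])
from scipy.spatial.transform import Rotation as Rn
def go(target,yaw=None):
    "units to bring TCP to target (world) & jaw axis to yaw (mod pi)"
    s=manip.sense();R=Rn.from_quat(s["tool_rot"]).as_matrix()
    d=R.T@(np.array(target)-s["tcp_pos"])/.4
    y=np.arctan2(R[1,1],R[0,1]);t=0
    if yaw is not None: t=(y-yaw+np.pi/2)%np.pi-np.pi/2
    print("units",d.round(4),"twist",round(t/.5,3),"| tcp",s["tcp_pos"].round(4),"yaw",round(y,3),"q6",s["q"][5].round(2),"F",s["force"].round(1),"gap",round(float(s["finger_gap"]),3),"t",round(float(s["t"]),2),"tilt",np.degrees(np.arccos(-R[2,2])).round(2))
E
python3 - <<'E'
from h import *
f=np.load("top0.npz");P=cloud("top",f["im"],f["d"]);
for v in(312,325,340,355,380): print([P[v,u].round(3).tolist() for u in(10,20,40,60,80)])
go([.41,-.379,.242],.14)
E
```

```text
[[0.304, 0.79, 0.003], [0.311, 0.731, 0.055], [0.313, 0.681, 0.055], [0.315, 0.63, 0.059], [0.312, 0.594, 0.03]]
[[0.27, 0.789, -0.002], [0.28, 0.725, 0.059], [0.282, 0.675, 0.061], [0.283, 0.626, 0.06], [0.28, 0.591, 0.031]]
[[0.232, 0.785, -0.002], [0.244, 0.723, 0.056], [0.246, 0.672, 0.059], [0.248, 0.621, 0.062], [0.244, 0.585, 0.035]]
[[0.251, 0.619, 0.25], [0.209, 0.716, 0.062], [0.21, 0.668, 0.059], [0.212, 0.618, 0.062], [0.207, 0.584, 0.031]]
[[0.236, 0.537, 0.369], [0.23, 0.534, 0.346], [0.227, 0.507, 0.33], [0.153, 0.613, 0.06], [0.147, 0.576, 0.035]]
units [-1.3152e+00 -2.0296e+00  2.0000e-03] twist 2.054 | tcp [0.2452 0.5742 0.2414] yaw 1.167 q6 -0.18 F [0.9 0.1 1.1] gap 0.996 t 0.1 tilt 0.11
```

```bash
python3 - <<'E'
from h import *
go([.40,.30,.26],.14)
E
```

```text
units [-0.6252 -0.4785 -0.0457] twist 2.054 | tcp [0.2452 0.5742 0.2414] yaw 1.167 q6 -0.18 F [0.9 0.1 1.1] gap 0.996 t 0.1 tilt 0.11
```

Call:
{"method": "move_arm", "body": {"deltas": [[-0.05, -0.04, -0.04, 0.1, 100], [-0.13, -0.1, -0.045, 0.25, 100], [-0.21, -0.16, -0.045, 0.4, 100], [-0.29, -0.22, -0.045, 0.55, 100], [-0.37, -0.28, -0.045, 0.7, 100], [-0.45, -0.34, -0.045, 0.85, 100], [-0.53, -0.4, -0.045, 1, 100], [-0.6, -0.46, -0.045, 1, 100]]}}

```text
t: 0.77
tcp_pos: [0.3948, 0.3093, 0.2601]
tool_rot: [0.438, 0.899, -0.0, 0.0]
force: [1.0, -0.5, 0.6]
finger_gap: 1.004
```

```bash
python3 - <<'E'
from h import *
go([.42,.0,.26],.14)
E
```

```text
units [-6.477e-01 -4.270e-01  5.000e-04] twist 1.049 | tcp [0.3948 0.3093 0.2601] yaw 0.664 q6 -0.22 F [ 1.  -0.5  0.6] gap 1.004 t 0.77 tilt 0.02
```

Call:
{"method": "move_arm", "body": {"deltas": [[-0.08, -0.05, 0, 0.12, 100], [-0.16, -0.1, 0, 0.24, 100], [-0.24, -0.16, 0, 0.36, 100], [-0.32, -0.21, 0, 0.5, 100], [-0.4, -0.26, 0, 0.62, 100], [-0.48, -0.32, 0, 0.75, 100], [-0.56, -0.37, 0, 0.88, 100], [-0.64, -0.42, 0, 1, 100]]}}

```text
t: 1.43
tcp_pos: [0.4197, 0.0044, 0.2602]
tool_rot: [0.647, 0.763, -0.0, -0.0]
force: [0.8, 0.4, 0.5]
finger_gap: 0.998
```

```bash
python3 - <<'E'
from h import *
go([.4126,-.32,.22],.14)
E
```

```text
units [-0.7974 -0.1496  0.1004] twist 0.047 | tcp [0.4197 0.0044 0.2602] yaw 0.164 q6 -0.42 F [0.8 0.4 0.5] gap 0.998 t 1.43 tilt 0.03
```

Call:
{"method": "move_arm", "body": {"deltas": [[-0.1, -0.02, 0, 0, 100], [-0.2, -0.04, 0, 0, 100], [-0.3, -0.06, 0, 0, 100], [-0.4, -0.08, 0, 0, 100], [-0.5, -0.1, 0.03, 0.02, 100], [-0.6, -0.11, 0.06, 0.05, 100], [-0.7, -0.13, 0.09, 0.05, 100], [-0.8, -0.15, 0.1, 0.05, 100]]}}

```text
t: 2.1
tcp_pos: [0.4131, -0.319, 0.2186]
tool_rot: [0.655, 0.755, 0.0, -0.002]
force: [0.3, 1.1, 0.0]
finger_gap: 0.999
```

```bash
python3 - <<'E'
from h import *
go([.4126,-.379,.14],.14)
E
```

```text
units [-0.1489 -0.0221  0.1961] twist 0.003 | tcp [ 0.4131 -0.319   0.2186] yaw 0.142 q6 -1.01 F [0.3 1.1 0. ] gap 0.999 t 2.1 tilt 0.22
```

Call:
{"method": "move_arm", "body": {"deltas": [[-0.04, -0.005, 0.03, 0, 60], [-0.08, -0.01, 0.06, 0, 60], [-0.12, -0.02, 0.1, 0, 60], [-0.15, -0.022, 0.13, 0, 60], [-0.15, -0.022, 0.16, 0, 60], [-0.15, -0.022, 0.19, 0, 60], [-0.15, -0.022, 0.195, 0, 60], [-0.15, -0.022, 0.195, 0, 60]]}}

```text
t: 2.77
tcp_pos: [0.4136, -0.378, 0.1414]
tool_rot: [0.655, 0.755, 0.0, -0.001]
force: [-0.1, 0.9, 0.0]
finger_gap: 0.6
```

```bash
python3 - <<'E'
from h import *
go([.4126,-.379,.04],.14)
for n,r in(("scene",(280,60,90,90)),("top",(420,230,80,90))):
    im,d=manip.snapshot(n);np.savez(n+"1.npz",im=im,d=d);crop(im,*r,6,f"pics/{n}1.png")
E
```

```text
units [-0.0027 -0.0024  0.2534] twist 0.004 | tcp [ 0.4136 -0.378   0.1414] yaw 0.142 q6 -1.08 F [-0.1  0.9  0. ] gap 0.6 t 2.77 tilt 0.17
```

View pics/scene1.png

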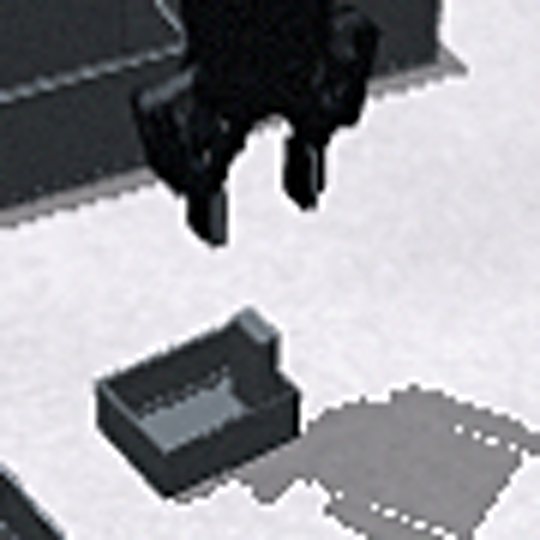

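View pics/top1.png

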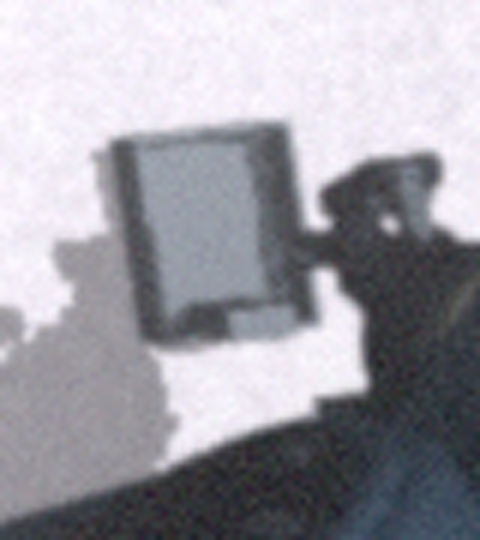

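Call:
{"method": "move_arm", "body": {"deltas": [[0, 0, 0.05, 0, 60], [0, 0, 0.1, 0, 60], [0, 0, 0.15, 0, 60], [0, 0, 0.2, 0, 60], [0, 0, 0.23, 0, 60], [0, 0, 0.25, 0, 60], [0, 0, 0.256, 0, 60], [0, 0, 0.256, 0, 60]]}}

```text
t: 3.53
tcp_pos: [0.4143, -0.3789, 0.0401]
tool_rot: [0.655, 0.756, -0.0, 0.0]
force: [0.5, 1.2, 0.4]
finger_gap: 0.601
```

```bash
python3 - <<'E'
from h import *
go([.4126,-.379,.039],.14)
for n,r in(("scene",(280,60,90,90)),):
    im,d=manip.snapshot(n);np.savez(n+"2.npz",im=im,d=d);crop(im,*r,6,f"pics/{n}2.png")
E
```

```text
units [ 0.0003 -0.0043  0.0028] twist 0.004 | tcp [ 0.4143 -0.3789  0.0401] yaw 0.142 q6 -1.08 F [0.5 1.2 0.4] gap 0.601 t 3.53 tilt 0.01
```

View pics/scene2.png

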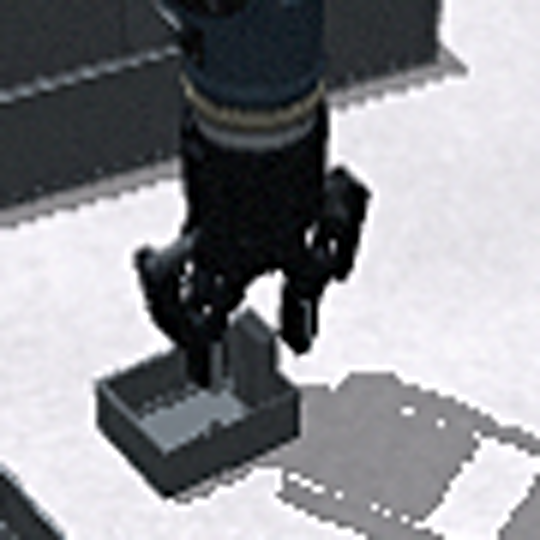

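Call:
{"method": "move_arm", "body": {"deltas": [[0, 0, 0, 0, 40], [0, 0, 0, 0, 20], [0, 0, 0, 0, 10], [0, 0, 0, 0, 5], [0, 0, 0, 0, 5], [0, 0, 0, 0, 5], [0, 0, 0, 0, 5], [0, 0, -0.02, 0, 5]], "force": 50}}

```text
t: 4.25
tcp_pos: [0.4136, -0.3781, 0.0474]
tool_rot: [0.655, 0.755, 0.0, -0.001]
force: [0.2, -0.3, -2.3]
finger_gap: 0.153
```

Call:
{"method": "move_arm", "body": {"deltas": [[0, 0, -0.02, 0, 5], [0, 0, -0.06, 0, 5], [0, 0, -0.12, 0, 5], [0, 0, -0.2, 0, 5], [0, 0, -0.28, 0, 5], [0, 0, -0.36, 0, 5], [0, 0, -0.44, 0, 5], [0, 0, -0.48, 0, 5]]}}

```text
t: 4.92
tcp_pos: [0.4151, -0.3797, 0.2446]
tool_rot: [0.655, 0.756, -0.001, 0.003]
force: [-0.4, -0.3, -1.4]
finger_gap: 0.156
```

```bash
python3 - <<'E'
from h import *
print(D(-.170,0,.25))
go(D(-.170,0,.25),YD)
for n,r in(("scene",(270,10,130,130)),("top",(400,230,120,120))):
    im,d=manip.snapshot(n);np.savez(n+"3.npz",im=im,d=d);crop(im,*r,4,f"pics/{n}3.png")
E
```

```text
[0.40381569 0.10283335 0.25      ]
units [ 1.1981  0.1432 -0.0198] twist 0.48 | tcp [ 0.4151 -0.3797  0.2446] yaw 0.142 q6 -1.08 F [-0.4 -0.3 -1.4] gap 0.156 t 4.92 tilt 0.37
```

View pics/scene3.png

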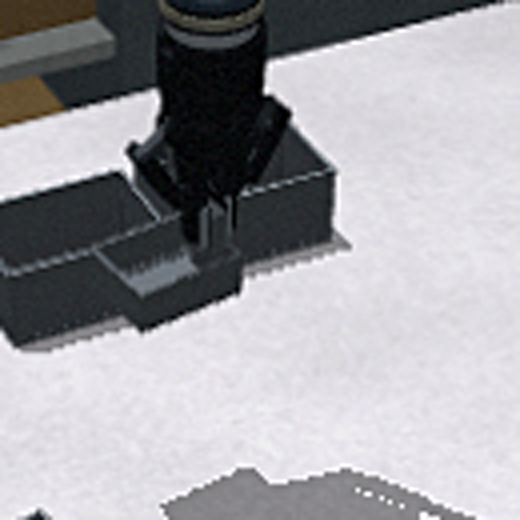

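Call:
{"method": "move_arm", "body": {"deltas": [[0.03, 0.003, -0.02, 0.05, 5], [0.09, 0.01, -0.04, 0.1, 5], [0.17, 0.02, -0.04, 0.15, 5], [0.26, 0.03, -0.04, 0.2, 5], [0.35, 0.04, -0.04, 0.25, 5], [0.44, 0.05, -0.04, 0.3, 5], [0.53, 0.06, -0.04, 0.38, 5], [0.62, 0.07, -0.04, 0.48, 5]], "force": 60}}

```text
t: 5.68
tcp_pos: [0.4051, -0.1269, 0.2545]
tool_rot: [0.742, 0.671, -0.0, -0.002]
force: [1.3, 0.2, -1.3]
finger_gap: 0.154
```

```bash
python3 - <<'E'
from h import *
go(D(-.150,0,.26),YD)
E
```

```text
units [ 0.5713 -0.0112 -0.0125] twist -0.006 | tcp [ 0.4051 -0.1269  0.2545] yaw -0.101 q6 -0.47 F [ 1.3  0.2 -1.3] gap 0.154 t 5.68 tilt 0.22
```

Call:
{"method": "move_arm", "body": {"deltas": [[0.08, -0.01, 0, 0, 5], [0.16, -0.01, 0, 0, 5], [0.24, -0.01, 0, 0, 5], [0.32, -0.01, 0, 0, 5], [0.4, -0.01, 0, 0, 5], [0.48, -0.01, 0, 0, 5], [0.54, -0.01, 0, 0, 5], [0.57, -0.01, 0, 0, 5]]}}

```text
t: 6.35
tcp_pos: [0.4234, 0.1008, 0.2546]
tool_rot: [0.74, 0.673, -0.001, -0.002]
force: [-0.4, -0.6, -0.9]
finger_gap: 0.15
```

```bash
python3 - <<'E'
from h import *
go(D(-.124,0,.13),YD)
for n,r in(("scene",(290,120,130,140)),("top",(220,165,130,135))):
    im,d=manip.snapshot(n);np.savez(n+"4.npz",im=im,d=d);crop(im,*r,4,f"pics/{n}4.png")
E
```

```text
units [-1.000e-04  6.700e-02  3.112e-01] twist 0.005 | tcp [0.4234 0.1008 0.2546] yaw -0.095 q6 0.07 F [-0.4 -0.6 -0.9] gap 0.15 t 6.35 tilt 0.22
```

View pics/scene4.png

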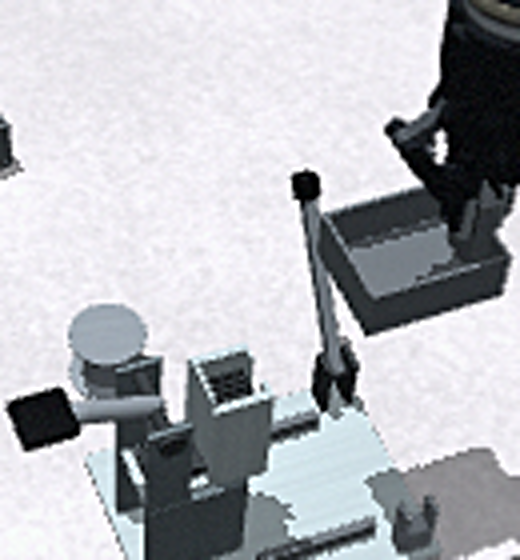

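View pics/top4.png

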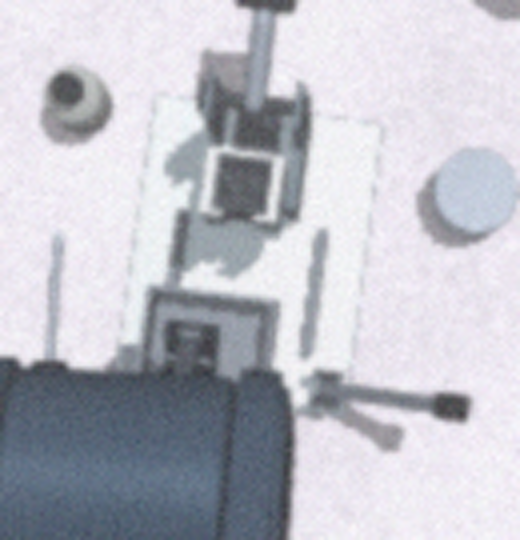

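```bash
python3 - <<'E'
from h import *
for n in("top","scene"):
    f=np.load(n+"4.npz");P=cloud(n,f["im"],f["d"])
    m=(P[...,0]>.38)&(P[...,0]<.56)&(P[...,1]>.03)&(P[...,1]<.16)&(P[...,2]>.235)&(P[...,2]<.262)
    m[f["im"].max(2)<25]=0
    q=P[m];print(n,len(q),np.median(q[:,2]),cv2.minAreaRect((q[:,:2]*1000).astype(np.float32)))
    fl=(P[...,0]>.40)&(P[...,0]<.56)&(P[...,1]>.03)&(P[...,1]<.16)&(P[...,2]>.205)&(P[...,2]<.228);q=P[fl];print(" floor",len(q),np.median(q,0),cv2.minAreaRect((q[:,:2]*1000).astype(np.float32)))
print(D(-.15+.038,0,.25))
E
```

```text
top 127 0.24795882353672571 ((483.55816650390625, 95.31085968017578), (70.00667572021484, 45.60388946533203), 84.86249542236328)
 floor 376 [0.48919755 0.08802019 0.21632509] ((481.79443359375, 94.3536605834961), (67.2663803100586, 42.68699645996094), 84.4934310913086)
scene 377 0.2442579901861781 ((455.3143310546875, 98.40031433105469), (75.4399185180664, 104.57559204101562), 84.87042236328125)
 floor 631 [0.46142629 0.09084255 0.21655878] ((461.5404052734375, 98.02560424804688), (72.75074005126953, 92.34143829345703), 84.5877914428711)
[0.46153739 0.09715844 0.25      ]
```

Call:
{"method": "move_arm", "body": {"deltas": [[0, 0.01, 0.04, 0, 5], [0, 0.03, 0.1, 0, 5], [0, 0.05, 0.17, 0, 5], [0, 0.065, 0.24, 0, 5], [0, 0.065, 0.31, 0, 5], [0, 0.065, 0.38, 0, 5], [0, 0.065, 0.44, 0, 5], [0, 0.065, 0.46, 0, 5]]}}

```text
t: 7.12
tcp_pos: [0.4482, 0.0945, 0.0686]
tool_rot: [0.741, 0.671, -0.003, -0.003]
force: [0.1, 0.7, -1.1]
finger_gap: 0.15
```

```bash
python3 - <<'E'
from h import *
go(D(-.124,0,.046),YD)
for n,r in(("scene",(290,150,130,140)),("top",(220,165,130,135))):
    im,d=manip.snapshot(n);np.savez(n+"5.npz",im=im,d=d);crop(im,*r,4,f"pics/{n}5.png")
E
```

```text
units [0.01   0.0029 0.0565] twist -0.003 | tcp [0.4482 0.0945 0.0686] yaw -0.099 q6 0.06 F [ 0.1  0.7 -1.1] gap 0.15 t 7.12 tilt 0.45
```

View pics/scene5.png

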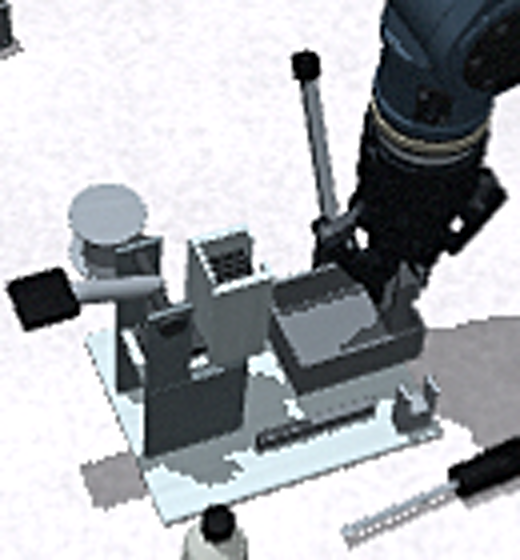

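View pics/top5.png

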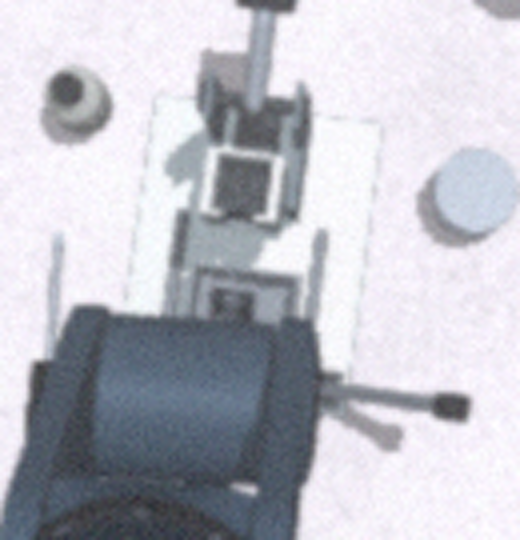

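Call:
{"method": "move_arm", "body": {"deltas": [[0.003, 0, 0.01, 0, 5], [0.006, 0, 0.02, 0, 5], [0.007, 0, 0.03, 0, 5], [0.007, 0, 0.04, 0, 5], [0.007, 0, 0.045, 0, 5], [0.007, 0, 0.05, 0, 5], [0.007, 0, 0.05, 0, 5], [0.007, 0, 0.05, 0, 5]]}}

```text
t: 7.88
tcp_pos: [0.4513, 0.0983, 0.0521]
tool_rot: [0.741, 0.672, 0.0, 0.0]
force: [0.4, -0.5, -2.0]
finger_gap: 0.154
```

```bash
python3 - <<'E'
from h import *
go(D(-.124,0,.046),YD)
E
```

```text
units [-0.0003 -0.0041  0.0152] twist 0.0 | tcp [0.4513 0.0983 0.0521] yaw -0.098 q6 0.07 F [ 0.4 -0.5 -2. ] gap 0.154 t 7.88 tilt 0.0
```

Call:
{"method": "move_arm", "body": {"deltas": [[0, 0, 0.004, 0, 5], [0, 0, 0.007, 0, 5], [0, 0, 0.01, 0, 5], [0, 0, 0.013, 0, 5], [0, 0, 0.016, 0, 5], [0, 0, 0.016, 0, 5], [0, 0, 0.016, 0, 5], [0, 0, 0.016, 0, 5]]}}

```text
t: 8.55
tcp_pos: [0.4513, 0.0983, 0.047]
tool_rot: [0.741, 0.672, 0.0, 0.0]
force: [-1.8, -0.3, 12.2]
finger_gap: 0.151
```

```bash
python3 - <<'E'
from h import *
go(D(-.089,0,.046),YD)
im,d=manip.snapshot("scene");np.savez("scene6.npz",im=im,d=d);crop(im,290,150,130,140,4,f"pics/scene6.png")
P=cloud("scene",im,d)
fl=(P[...,0]>.45)&(P[...,0]<.54)&(P[...,1]>.065)&(P[...,1]<.12)&(P[...,2]>.002)&(P[...,2]<.03);print(np.median(P[fl],0),np.percentile(P[fl][:,2],[10,50,90]))
E
```

```text
units [-0.0003  0.0833  0.0025] twist 0.0 | tcp [0.4513 0.0983 0.047 ] yaw -0.098 q6 0.07 F [-1.8 -0.3 12.2] gap 0.151 t 8.55 tilt 0.06
[0.49067808 0.08958723 0.00807505] [0.00498348 0.00807505 0.01733567]
```

View pics/scene6.png

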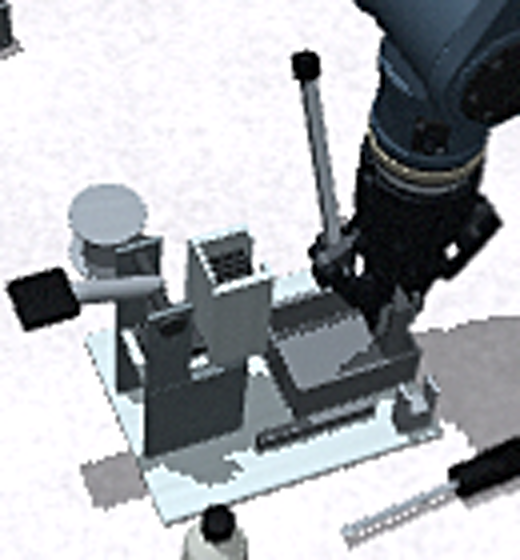

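Call:
{"method": "move_arm", "body": {"deltas": [[0, 0, -0.002, 0, 5], [0, 0.01, -0.003, 0, 5], [0, 0.02, -0.003, 0, 5], [0, 0.03, -0.003, 0, 5], [0, 0.04, -0.003, 0, 5], [0, 0.05, -0.003, 0, 5], [0, 0.06, -0.003, 0, 5], [0, 0.065, -0.003, 0, 5]]}}

```text
t: 9.27
tcp_pos: [0.4765, 0.0958, 0.047]
tool_rot: [0.741, 0.672, -0.001, -0.001]
force: [-5.1, 1.0, 8.5]
finger_gap: 0.155
```

```bash
python3 - <<'E'
from h import *
go(D(-.087,0,.046),YD)
E
```

```text
units [-0.0003  0.0248  0.0024] twist 0.0 | tcp [0.4765 0.0958 0.047 ] yaw -0.098 q6 0.07 F [-5.1  1.   8.5] gap 0.155 t 9.27 tilt 0.12
```

Call:
{"method": "move_arm", "body": {"deltas": [[0, 0.005, 0, 0, 5], [0, 0.01, 0, 0, 5], [0, 0.015, 0, 0, 5], [0, 0.02, 0, 0, 5], [0, 0.024, 0, 0, 5], [0, 0.024, 0, 0, 5], [0, 0.024, 0, 0, 5], [0, 0.024, 0, 0, 5]]}}

```text
t: 9.93
tcp_pos: [0.4858, 0.0949, 0.047]
tool_rot: [0.741, 0.672, -0.001, -0.001]
force: [-3.7, 0.6, 6.5]
finger_gap: 0.154
```

```bash
python3 - <<'E'
from h import *
go(D(-.087,0,.046),YD)
for n,r in(("scene",(290,150,130,140)),("top",(220,165,130,135))):
    im,d=manip.snapshot(n);np.savez(n+"7.npz",im=im,d=d);crop(im,*r,4,f"pics/{n}7.png")
E
```

```text
units [-0.0003  0.0015  0.0025] twist 0.0 | tcp [0.4858 0.0949 0.047 ] yaw -0.098 q6 0.06 F [-3.7  0.6  6.5] gap 0.154 t 9.93 tilt 0.13
```

View pics/scene7.png

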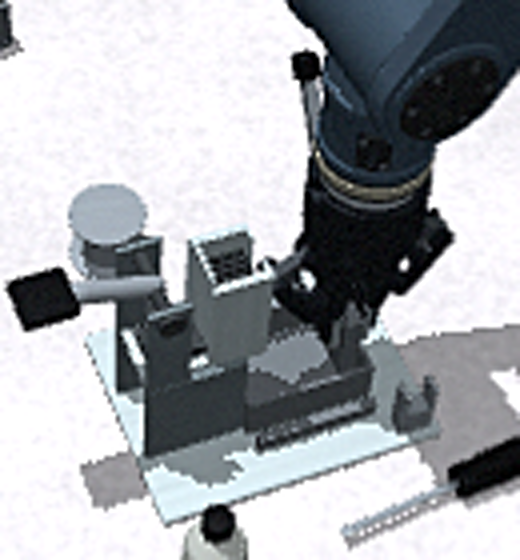

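View pics/top7.png

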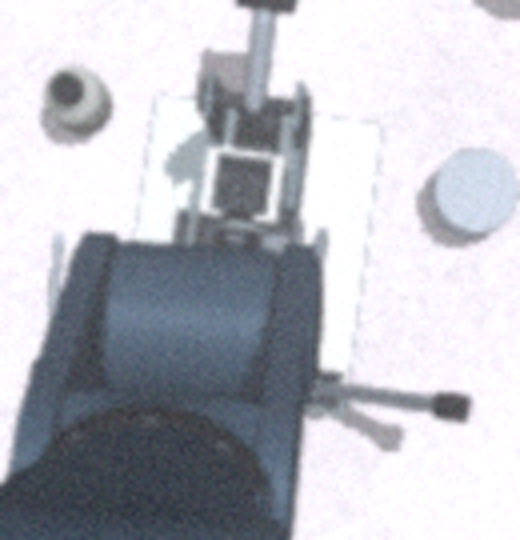

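Call:
{"method": "move_arm", "body": {"deltas": [[0, 0, 0, 0, 20], [0, 0, 0, 0, 30], [0, 0, 0, 0, 35], [0, 0, 0, 0, 35], [0, 0, -0.02, 0, 35], [0, 0, -0.06, 0, 35], [0, 0, -0.12, 0, 35], [0, 0, -0.2, 0, 35]]}}

```text
t: 10.7
tcp_pos: [0.4853, 0.0947, 0.1266]
tool_rot: [0.741, 0.672, -0.002, -0.002]
force: [0.1, -0.6, -0.2]
finger_gap: 0.351
```

```bash
python3 - <<'E'
from h import *
go(D(-.087,-.0,.27),YD)
go(D(-.17,-.15,.27),YD)
E
```

```text
units [ 1.000e-04  1.100e-03 -3.585e-01] twist -0.0 | tcp [0.4853 0.0947 0.1266] yaw -0.098 q6 0.06 F [ 0.1 -0.6 -0.2] gap 0.351 t 10.7 tilt 0.25
units [-0.3749 -0.2063 -0.3575] twist -0.0 | tcp [0.4853 0.0947 0.1266] yaw -0.098 q6 0.06 F [ 0.1 -0.6 -0.2] gap 0.351 t 10.7 tilt 0.25
```

Call:
{"method": "move_arm", "body": {"deltas": [[0, 0, -0.06, 0, 35], [0, 0, -0.14, 0, 20], [0, 0, -0.22, 0, 10], [-0.04, -0.05, -0.3, 0, 0], [-0.1, -0.1, -0.36, 0, 0], [-0.18, -0.15, -0.36, 0, 0], [-0.27, -0.2, -0.36, 0, 0], [-0.36, -0.2, -0.36, 0, 0]]}}

```text
t: 11.37
tcp_pos: [0.3882, -0.0398, 0.2715]
tool_rot: [0.74, 0.672, -0.001, -0.001]
force: [0.1, 0.3, -0.6]
finger_gap: -0.001
```

```bash
python3 - <<'E'
from h import *
c,s=np.cos(YD),np.sin(YD);Ri=lambda p:np.r_[np.array([[c,s],[-s,c]])@(np.array(p[:2])-O),p[2:]]
for n,r in(("scene",(290,150,130,140)),("top",(220,165,150,135))):
    im,d=manip.snapshot(n);np.savez(n+"8.npz",im=im,d=d);crop(im,*r,4,f"pics/{n}8.png")
    P=cloud(n,im,d)
    m=(P[...,0]>.42)&(P[...,0]<.49)&(P[...,1]>-.1)&(P[...,1]<.04)&(P[...,2]>.06)&(P[...,2]<.19)&(im.max(2)<200)
    q=np.array([Ri(p) for p in P[m]]);print(n,len(q))
    if len(q): 
        print(np.percentile(q,[2,25,50,75,98],axis=0).round(4)); k=np.polyfit(q[:,2],q[:,1],1);print("y=",k, "angle",np.pi/2-np.arctan(k[0]))
        print("top end",q[q[:,2]>.14].mean(0))
go(D(-.112,-.19,.15),YD)
E
```

```text
scene 206
[[-0.1178 -0.1425  0.0608]
 [-0.1136 -0.1276  0.0885]
 [-0.1103 -0.1107  0.1146]
 [-0.1078 -0.0936  0.1419]
 [-0.1049 -0.0742  0.1591]]
y= [-0.63176607 -0.03806876] angle 2.134246340193109
top end [-0.11055556 -0.13399799  0.15255744]
top 155
[[-0.1187 -0.1471  0.0648]
 [-0.1149 -0.1349  0.0975]
 [-0.1121 -0.1183  0.1292]
 [-0.1092 -0.0969  0.1564]
 [-0.1054 -0.0764  0.1626]]
y= [-0.6687361  -0.03237097] angle 2.1602302503273165
top end [-0.1120261  -0.1370837   0.15611084]
units [-0.1035  0.1366  0.3053] twist -0.013 | tcp [ 0.3926 -0.0447  0.2719] yaw -0.105 q6 -0.29 F [0.7 0.5 0.7] gap -0.0 t 11.47 tilt 0.21
```

View pics/scene8.png

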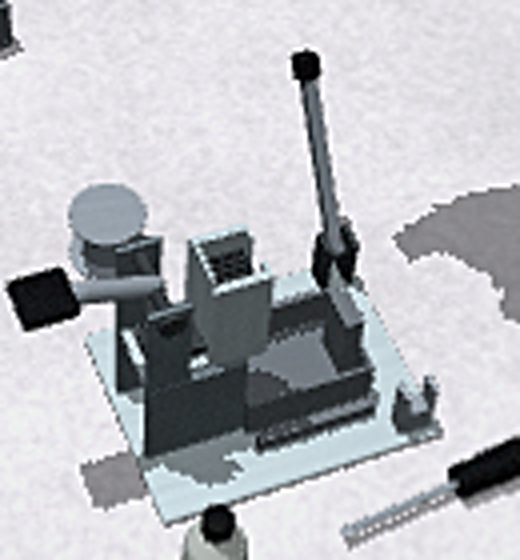

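View pics/top8.png

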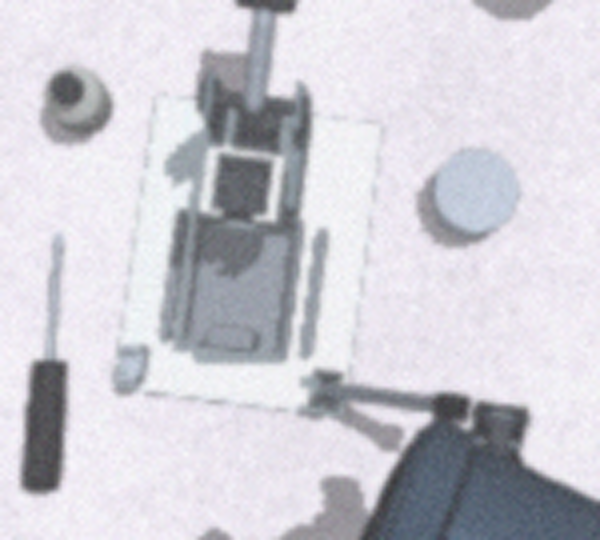

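```bash
cat >> h.py <<'E'
c_,s_=np.cos(YD),np.sin(YD)
def Ri(P): 
    P=np.atleast_2d(P);q=P.copy();q[:,:2]=(P[:,:2]-O)@np.array([[c_,-s_],[s_,c_]]);return q
E
python3 - <<'E'
from h import *
for n in("top","scene"):
    f=np.load(n+"8.npz");P=cloud(n,f["im"],f["d"]);Q=Ri(P.reshape(-1,3))
    def rep(nm,m): 
        q=Q[m];rc=cv2.minAreaRect((q[:,:2]*1000).astype(np.float32)) if len(q)>4 else None
        print(n,nm,len(q),np.percentile(q,[3,50,97],axis=0).round(4).tolist(),[np.round(v,1) for v in rc])
    box=lambda x0,x1,y0,y1,z0,z1:(Q[:,0]>x0)&(Q[:,0]<x1)&(Q[:,1]>y0)&(Q[:,1]<y1)&(Q[:,2]>z0)&(Q[:,2]<z1)
    rep("griptop",box(-.12,-.06,-.03,.03,.058,.072))
    rep("rim",box(-.12,-.03,-.05,.05,.034,.046))
    rep("floor",box(-.12,-.03,-.05,.05,.007,.014) & (f["im"].reshape(-1,3).max(1)<110))
E
```

```text
top griptop 65 [[-0.094, -0.0144, 0.063], [-0.087, -0.0006, 0.0658], [-0.0808, 0.0129, 0.0707]] [array([-87.4,  -0.5]), array([29. , 13.5]), np.float64(89.3)]
top rim 80 [[-0.094, -0.0351, 0.036], [-0.07, 0.0182, 0.0402], [-0.0326, 0.0343, 0.0441]] [array([-62.5,  -0.4]), array([64. , 69.9]), np.float64(0.5)]
top floor 452 [[-0.0972, -0.0299, 0.0073], [-0.0594, 0.0016, 0.0094], [-0.0321, 0.0318, 0.0132]] [array([-67.,   1.]), array([87.4, 73.8]), np.float64(89.9)]
scene griptop 63 [[-0.0933, -0.0143, 0.0602], [-0.0864, 0.0027, 0.0647], [-0.0802, 0.0157, 0.0689]] [array([-87.1,   0.6]), array([31.7, 14.4]), np.float64(87.7)]
scene rim 114 [[-0.0939, -0.035, 0.0343], [-0.0782, 0.0187, 0.0386], [-0.0344, 0.0365, 0.0424]] [array([-63.8,  -0.6]), array([74.9, 65.6]), np.float64(89.0)]
scene floor 216 [[-0.0914, -0.0328, 0.0071], [-0.0629, -0.0012, 0.0091], [-0.0332, 0.049, 0.0137]] [array([-69.7,   7.5]), array([84.4, 78.6]), np.float64(89.9)]
```

```bash
python3 - <<'E'
from h import *
go(D(-.116,-.19,.152),YD)
E
```

```text
units [-0.1036  0.1266  0.3003] twist -0.013 | tcp [ 0.3926 -0.0447  0.2719] yaw -0.105 q6 -0.29 F [0.7 0.5 0.7] gap -0.0 t 11.47 tilt 0.21
```

Call:
{"method": "move_arm", "body": {"deltas": [[-0.05, 0.04, 0, 0, 0], [-0.1, 0.09, 0.02, 0, 0], [-0.105, 0.126, 0.08, 0, 0], [-0.105, 0.126, 0.15, 0, 0], [-0.105, 0.126, 0.22, 0, 0], [-0.105, 0.126, 0.27, 0, 0], [-0.105, 0.126, 0.3, 0, 0], [-0.105, 0.126, 0.3, 0, 0]]}}

```text
t: 12.13
tcp_pos: [0.4377, -0.086, 0.1487]
tool_rot: [0.741, 0.672, -0.001, -0.003]
force: [0.6, -0.0, 0.2]
finger_gap: 0.0
```

```bash
python3 - <<'E'
from h import *
go(D(-.116,-.081,.152),YD); print(Ri(manip.sense()["tcp_pos"]))
im,d=manip.snapshot("top");crop(im,220,165,150,135,4,f"pics/top9.png")
im,d=manip.snapshot("scene");crop(im,290,130,150,140,4,f"pics/scene9.png")
E
```

```text
units [ 0.2591  0.0045 -0.0076] twist 0.001 | tcp [ 0.4377 -0.086   0.1487] yaw -0.098 q6 -0.35 F [ 0.6 -0.   0.2] gap 0.0 t 12.13 tilt 0.34
[[-0.11779399 -0.18462711  0.14872214]]
```

View pics/scene9.png

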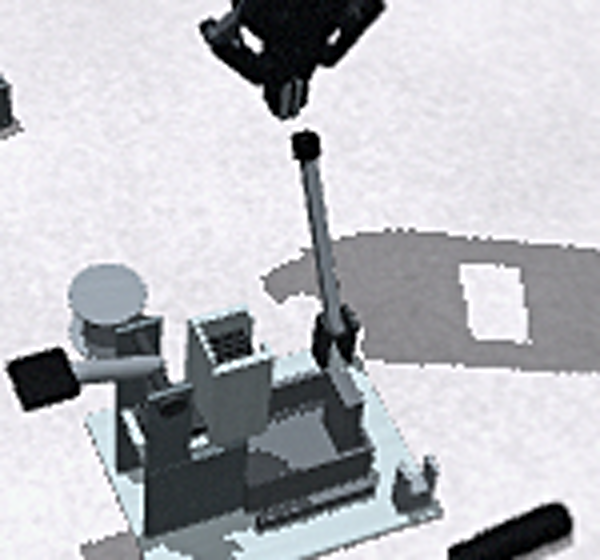

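Call:
{"method": "move_arm", "body": {"deltas": [[0.03, 0.004, -0.008, 0, 0], [0.06, 0.004, -0.008, 0, 0], [0.09, 0.004, -0.008, 0, 0], [0.125, 0.004, -0.008, 0, 0], [0.16, 0.004, -0.008, 0, 0], [0.195, 0.004, -0.008, 0, 0], [0.23, 0.004, -0.008, 0, 0], [0.26, 0.004, -0.008, 0, 0]]}}

```text
t: 12.9
tcp_pos: [0.4521, 0.0167, 0.1558]
tool_rot: [0.741, 0.672, 0.001, 0.002]
force: [0.3, -0.9, 0.4]
finger_gap: 0.002
```

```bash
python3 - <<'E'
from h import *
for p in((-53.6,150),(-27.7,141),(-5,125.4),(12.9,104.7),(24.8,80)): go(D(-.116,p[0]/1e3,p[1]/1e3),YD)
im,d=manip.snapshot("scene");crop(im,290,130,150,140,4,f"pics/scene10.png")
E
```

```text
units [ 0.0685 -0.0063  0.0144] twist 0.001 | tcp [0.4521 0.0167 0.1558] yaw -0.097 q6 -0.11 F [ 0.3 -0.9  0.4] gap 0.002 t 12.9 tilt 0.24
units [ 0.1333 -0.0063  0.0369] twist 0.001 | tcp [0.4521 0.0167 0.1558] yaw -0.097 q6 -0.11 F [ 0.3 -0.9  0.4] gap 0.002 t 12.9 tilt 0.24
units [ 0.1901 -0.0065  0.0759] twist 0.001 | tcp [0.4521 0.0167 0.1558] yaw -0.097 q6 -0.11 F [ 0.3 -0.9  0.4] gap 0.002 t 12.9 tilt 0.24
units [ 0.2349 -0.0066  0.1276] twist 0.001 | tcp [0.4521 0.0167 0.1558] yaw -0.097 q6 -0.11 F [ 0.3 -0.9  0.4] gap 0.002 t 12.9 tilt 0.24
units [ 0.2647 -0.0069  0.1893] twist 0.001 | tcp [0.4521 0.0167 0.1558] yaw -0.097 q6 -0.11 F [ 0.3 -0.9  0.4] gap 0.002 t 12.9 tilt 0.24
```

View pics/scene10.png

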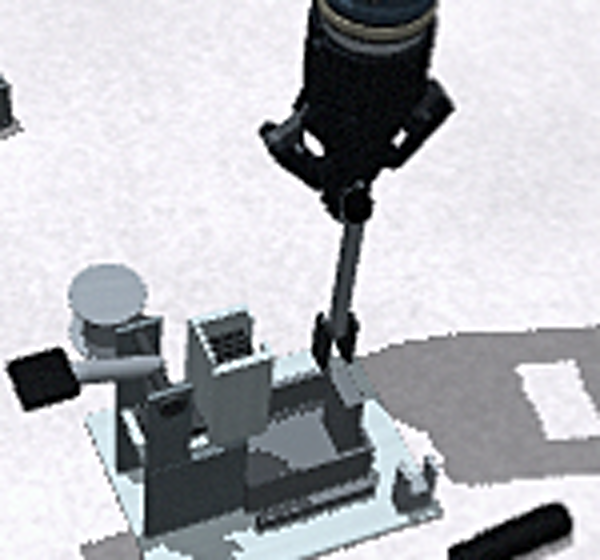

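Call:
{"method": "move_arm", "body": {"deltas": [[0.035, -0.006, 0.008, 0, 0], [0.07, -0.006, 0.015, 0, 0], [0.1, -0.006, 0.025, 0, 0], [0.133, -0.006, 0.037, 0, 0], [0.162, -0.006, 0.055, 0, 0], [0.19, -0.006, 0.076, 0, 0], [0.213, -0.006, 0.1, 0, 0], [0.235, -0.006, 0.128, 0, 0]]}}

```text
t: 13.62
tcp_pos: [0.4587, 0.1104, 0.103]
tool_rot: [0.741, 0.672, 0.001, 0.001]
force: [0.1, -0.1, 0.4]
finger_gap: 0.002
```

```bash
python3 - <<'E'
from h import *
for p in((24.8,80),(29,62),(30,53),(30,50)): go(D(-.116,p[0]/1e3,p[1]/1e3),YD)
im,d=manip.snapshot("scene");crop(im,290,130,150,140,4,f"pics/scene11.png")
E
```

```text
units [0.0297 0.0001 0.0574] twist 0.0 | tcp [0.4587 0.1104 0.103 ] yaw -0.098 q6 0.1 F [ 0.1 -0.1  0.4] gap 0.002 t 13.62 tilt 0.17
units [0.0402 0.     0.1024] twist 0.0 | tcp [0.4587 0.1104 0.103 ] yaw -0.098 q6 0.1 F [ 0.1 -0.1  0.4] gap 0.002 t 13.62 tilt 0.17
units [ 0.0427 -0.      0.1249] twist 0.0 | tcp [0.4587 0.1104 0.103 ] yaw -0.098 q6 0.1 F [ 0.1 -0.1  0.4] gap 0.002 t 13.62 tilt 0.17
units [ 4.270e-02 -1.000e-04  1.324e-01] twist 0.0 | tcp [0.4587 0.1104 0.103 ] yaw -0.098 q6 0.1 F [ 0.1 -0.1  0.4] gap 0.002 t 13.62 tilt 0.17
```

View pics/scene11.png

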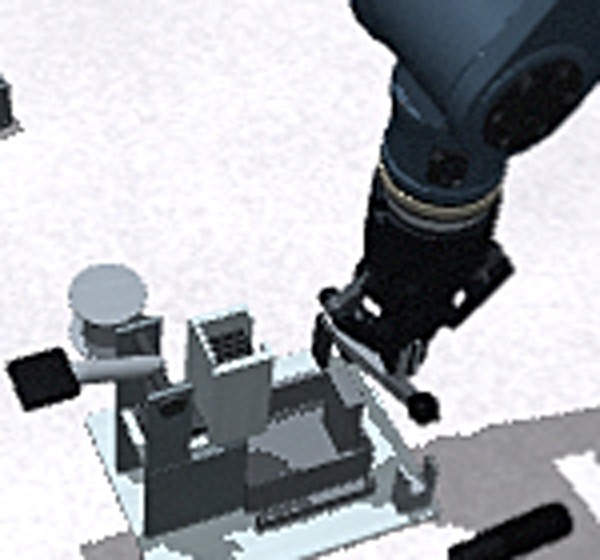

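Call:
{"method": "move_arm", "body": {"deltas": [[0.015, 0, 0.025, 0, 0], [0.03, 0, 0.057, 0, 0], [0.037, 0, 0.08, 0, 0], [0.041, 0, 0.1, 0, 0], [0.043, 0, 0.112, 0, 0], [0.043, 0, 0.12, 0, 0], [0.043, 0, 0.125, 0, 0], [0.043, 0, 0.125, 0, 0]]}}

```text
t: 14.33
tcp_pos: [0.459, 0.1267, 0.0531]
tool_rot: [0.741, 0.671, -0.0, -0.0]
force: [-0.0, 0.2, -0.3]
finger_gap: 0.002
```

```bash
python3 - <<'E'
from h import *
go(D(-.116,.03,.05),YD)
im,d=manip.snapshot("scene");crop(im,290,130,150,140,4,f"pics/scene12.png")
E
```

```text
units [0.0022 0.0035 0.0078] twist -0.001 | tcp [0.459  0.1267 0.0531] yaw -0.098 q6 0.13 F [-0.   0.2 -0.3] gap 0.002 t 14.33 tilt 0.03
```

View pics/scene12.png

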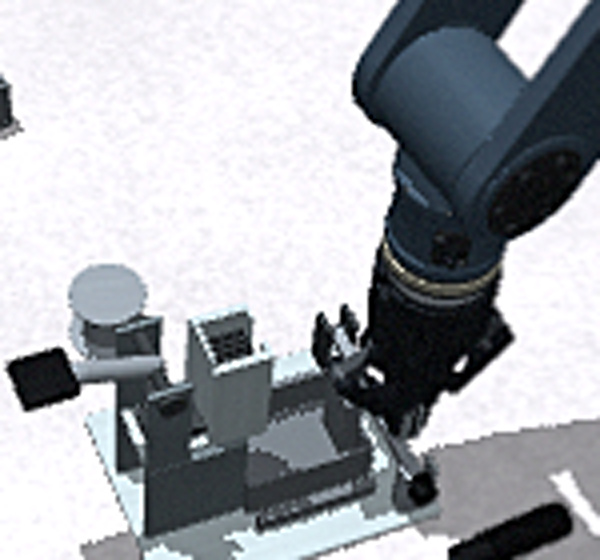

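Call:
{"method": "move_arm", "body": {"deltas": [[0, 0, 0.003, 0, 0], [0, 0, 0.005, 0, 0], [0, 0, 0.008, 0, 0], [0, 0, 0.01, 0, 0], [0, 0, 0.012, 0, 0], [0, 0, 0.012, 0, 0], [0, 0, 0.012, 0, 0], [0, 0, 0.012, 0, 0]]}}

```text
t: 15.05
tcp_pos: [0.4596, 0.1266, 0.0521]
tool_rot: [0.741, 0.672, 0.001, 0.001]
force: [-5.9, -0.7, 37.9]
finger_gap: -0.002
```

Call:
{"method": "move_arm", "body": {"deltas": [[0, 0, -0.02, 0, 0], [0, 0, -0.06, 0, 0], [0, 0, -0.13, 0, 0], [0, 0, -0.2, 0, 0], [0, 0, -0.28, 0, 0], [0, 0, -0.36, 0, 0], [0, 0, -0.44, 0, 0], [0, 0, -0.5, 0, 0]]}}

```text
t: 15.72
tcp_pos: [0.4597, 0.1266, 0.2509]
tool_rot: [0.741, 0.672, 0.001, 0.001]
force: [0.9, -0.0, -0.8]
finger_gap: 0.001
```

```bash
python3 - <<'E'
from h import *
go(D(.0,.0,.26),YD)
go(D(.121,.0,.22),YD)
for n,r in(("scene",(290,150,130,140)),("top",(220,165,150,135))):
    im,d=manip.snapshot(n);np.savez(n+"13.npz",im=im,d=d);crop(im,*r,4,f"pics/{n}13.png")
    P=cloud(n,im,d);Q=Ri(P.reshape(-1,3))
    m=(abs(Q[:,0]+.112)<.008)&(abs(Q[:,1])<.05)&(Q[:,2]>.025)&(Q[:,2]<.1);q=Q[m];print(n,len(q),np.polyfit(q[:,1],q[:,2],1) if len(q)>5 else 0, np.median(q,0))
E
```

```text
units [-0.0728  0.2918 -0.0219] twist -0.001 | tcp [0.4597 0.1266 0.2509] yaw -0.098 q6 0.13 F [ 0.9 -0.  -0.8] gap 0.001 t 15.72 tilt 0.2
units [-0.0728  0.5939  0.0792] twist -0.001 | tcp [0.4597 0.1266 0.2509] yaw -0.098 q6 0.13 F [ 0.9 -0.  -0.8] gap 0.001 t 15.72 tilt 0.2
scene 147 [-0.0061978   0.03927613] [-0.10990284  0.00359612  0.03960817]
top 75 [-0.00342483  0.04165156] [-0.1116963  -0.02446084  0.04158245]
```

View pics/scene13.png

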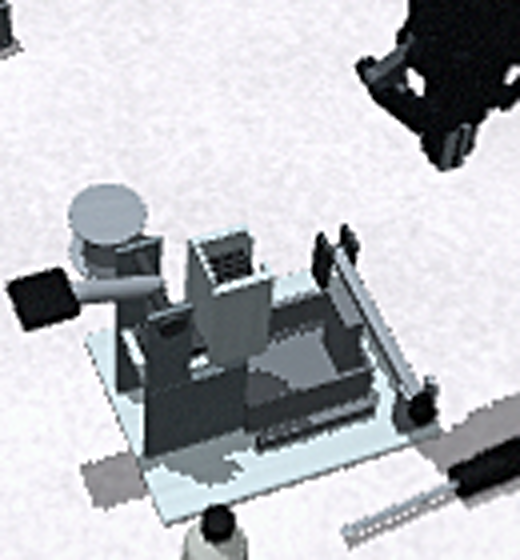

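Call:
{"method": "move_arm", "body": {"deltas": [[-0.01, 0.06, -0.01, 0, 0], [-0.02, 0.14, -0.02, 0, 0], [-0.03, 0.22, -0.02, 0, 0], [-0.04, 0.3, -0.02, 0, 0], [-0.05, 0.38, -0.02, 0, 0], [-0.06, 0.46, -0.02, 0, 0], [-0.073, 0.54, -0.01, 0, 0], [-0.073, 0.594, 0, 0, 0]]}}

```text
t: 16.48
tcp_pos: [0.6952, 0.0726, 0.2464]
tool_rot: [0.741, 0.671, -0.0, 0.0]
force: [0.7, -0.5, 0.3]
finger_gap: 0.001
```

```bash
python3 - <<'E'
from h import *
go(D(.121,.0,.205),YD)
for n,r in(("scene",(250,130,150,140)),("top",(220,110,150,135))):
    im,d=manip.snapshot(n);np.savez(n+"14.npz",im=im,d=d);crop(im,*r,4,f"pics/{n}14.png")
E
```

```text
units [ 0.004  -0.005   0.1034] twist -0.003 | tcp [0.6952 0.0726 0.2464] yaw -0.1 q6 0.04 F [ 0.7 -0.5  0.3] gap 0.001 t 16.48 tilt 0.05
```

View pics/scene14.png

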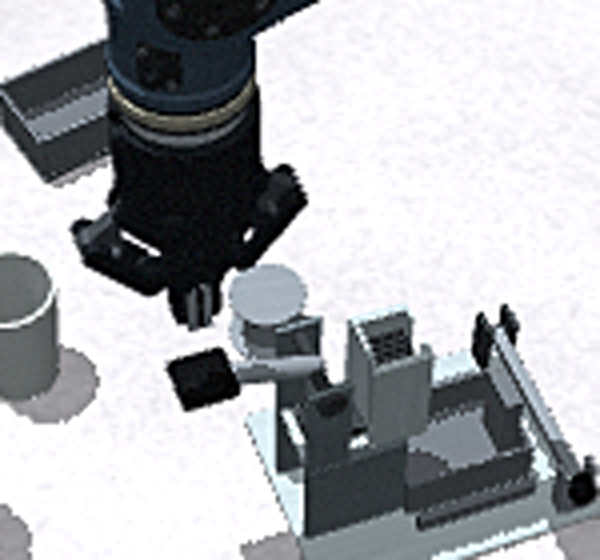

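Call:
{"method": "move_arm", "body": {"deltas": [[0.004, -0.005, 0.05, 0, 0], [0.004, -0.005, 0.1, 0, 0], [0.004, -0.005, 0.135, 0, 0], [0.004, -0.005, 0.16, 0, 0], [0.004, -0.005, 0.185, 0, 0], [0.004, -0.005, 0.21, 0, 0], [0.004, -0.004, 0.228, 0, 0], [0.004, -0.004, 0.23, 0, 0]]}}

```text
t: 17.25
tcp_pos: [0.693, 0.0761, 0.1594]
tool_rot: [0.741, 0.672, 0.002, 0.002]
force: [-1.4, 0.1, 10.5]
finger_gap: -0.002
```

```bash
python3 - <<'E'
from h import *
go(D(.121,.0,.155),YD)
for n,r in(("scene",(250,130,150,140)),):
    im,d=manip.snapshot(n);np.savez(n+"15.npz",im=im,d=d);crop(im,*r,4,f"pics/{n}15.png")
E
```

```text
units [-0.0042  0.0013  0.0111] twist 0.0 | tcp [0.693  0.0761 0.1594] yaw -0.098 q6 0.05 F [-1.4  0.1 10.5] gap -0.002 t 17.25 tilt 0.31
```

View pics/scene15.png

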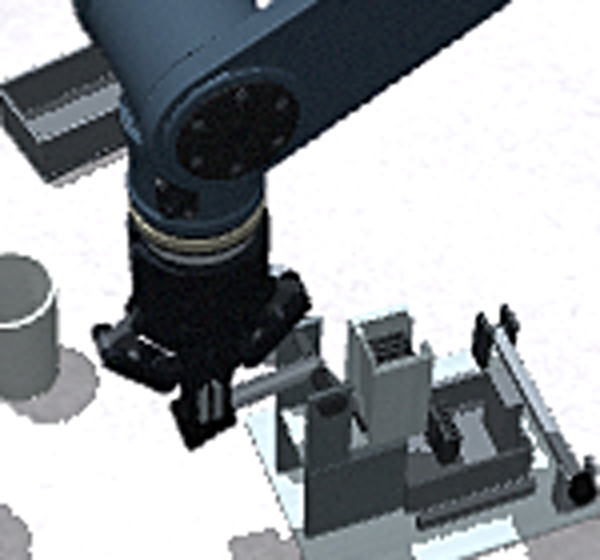

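Call:
{"method": "move_arm", "body": {"deltas": [[0, 0, 0, 0, 0], [0, 0, 0, 0, 0], [0, 0, 0.002, 0, 0], [0, 0, 0.004, 0, 0], [0, 0, 0.004, 0, 0], [0, 0, 0.004, 0, 0], [0, 0, 0.004, 0, 0], [0, 0, 0.004, 0, 0]]}}

```text
t: 17.97
tcp_pos: [0.693, 0.0761, 0.1592]
tool_rot: [0.741, 0.672, 0.002, 0.002]
force: [-1.6, -0.7, 15.7]
finger_gap: 0.001
```

```bash
python3 - <<'E'
from h import *
go(D(.121,.0,.155),YD)
E
```

```text
units [-0.0043  0.0015  0.0104] twist 0.001 | tcp [0.693  0.0761 0.1592] yaw -0.098 q6 0.05 F [-1.6 -0.7 15.7] gap 0.001 t 17.97 tilt 0.37
```

Call:
{"method": "move_arm", "body": {"deltas": [[0, 0, -0.02, 0, 0], [0, 0, -0.05, 0, 0], [0, 0, -0.08, 0, 0], [0, 0, -0.11, 0, 0], [0, 0, -0.125, 0, 0], [0, 0, -0.125, 0, 0], [0, 0, -0.125, 0, 0], [0, 0, -0.125, 0, 0]]}}

```text
t: 18.63
tcp_pos: [0.6906, 0.0763, 0.2034]
tool_rot: [0.741, 0.672, -0.001, -0.001]
force: [-0.3, -0.3, 0.2]
finger_gap: 0.004
```

```bash
python3 - <<'E'
from h import *
go(D(.121,.0,.155),YD)
for n,r in(("scene",(250,130,150,140)),):
    im,d=manip.snapshot(n);np.savez(n+"16.npz",im=im,d=d);crop(im,*r,4,f"pics/{n}16.png")
E
```

```text
units [-0.0042  0.0078  0.1209] twist 0.0 | tcp [0.6906 0.0763 0.2034] yaw -0.098 q6 0.05 F [-0.3 -0.3  0.2] gap 0.004 t 18.63 tilt 0.14
```

View pics/scene16.png

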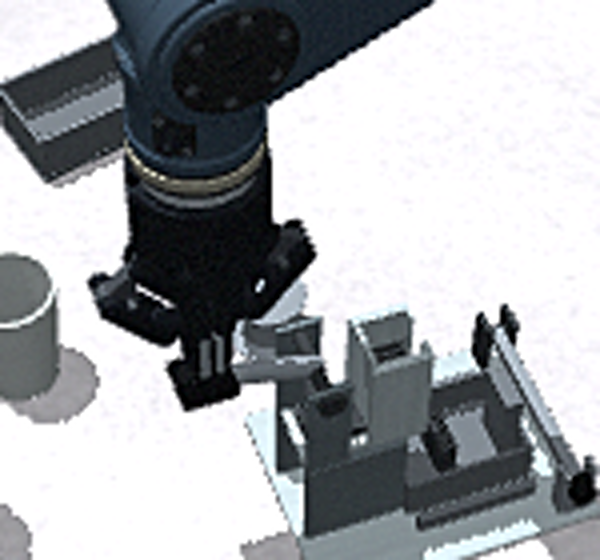

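```bash
python3 - <<'E'
from h import *
im=np.load("scene16.npz")["im"];crop(im,330,200,75,60,9,"pics/z16.png")
im,d=manip.snapshot("top");np.savez("top16.npz",im=im,d=d)
for n in("scene","top"):
    f=np.load(n+"16.npz");P=cloud(n,f["im"],f["d"]);Q=Ri(P.reshape(-1,3))
    m=(abs(Q[:,1])<.03)&(Q[:,0]>-.078)&(Q[:,0]<-.02)&(Q[:,2]>.013)&(Q[:,2]<.075);q=Q[m];print(n,len(q),np.percentile(q,[5,50,95],axis=0).round(3).tolist())
E
```

```text
scene 91 [[-0.054, -0.03, 0.017], [-0.04, 0.003, 0.033], [-0.036, 0.015, 0.04]]Traceback (most recent call last):
  File "<stdin>", line 6, in <module>
    return _quantile_unchecked(
        a, q, axis, out, overwrite_input, method, keepdims, weights)
    return _ureduce(a,
                    func=_quantile_ureduce_func,
    ...<5 lines>...
                    overwrite_input=overwrite_input,
                    method=method)
    r = func(a, **kwargs)
    result = _quantile(arr,
                       quantiles=q,
    ...<2 lines>...
                       out=out,
                       weights=wgt)
    slices_having_nans = np.isnan(arr[-1, ...])
                                  ~~~^^^^^^^^^
IndexError: index -1 is out of bounds for axis 0 with size 0
```

View pics/z16.png

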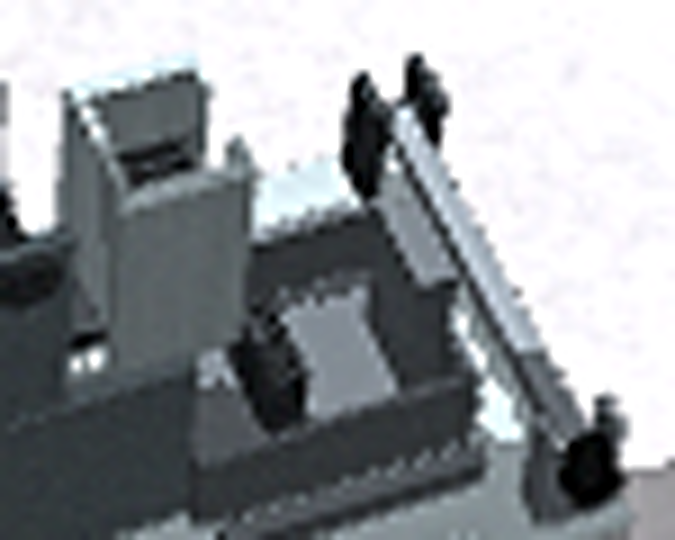

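Call:
{"method": "move_arm", "body": {"deltas": [[0, 0, 0.02, 0, 0], [0, 0, 0.045, 0, 0], [0, 0, 0.07, 0, 0], [0, 0, 0.095, 0, 0], [0, 0, 0.115, 0, 0], [0, 0, 0.125, 0, 0], [0, 0, 0.125, 0, 0], [0, 0, 0.125, 0, 0]]}}

```text
t: 19.4
tcp_pos: [0.6957, 0.0759, 0.1578]
tool_rot: [0.741, 0.672, 0.004, 0.004]
force: [3.7, -0.4, 12.5]
finger_gap: 0.003
```

```bash
python3 - <<'E'
from h import *
go(D(.121,.0,.155),YD)
im,d=manip.snapshot("scene");np.savez("scene17.npz",im=im,d=d);crop(im,290,195,115,85,7,"pics/z17.png")
E
```

```text
units [-0.0043 -0.0054  0.007 ] twist -0.0 | tcp [0.6957 0.0759 0.1578] yaw -0.098 q6 0.05 F [ 3.7 -0.4 12.5] gap 0.003 t 19.4 tilt 0.64
```

View pics/z17.png

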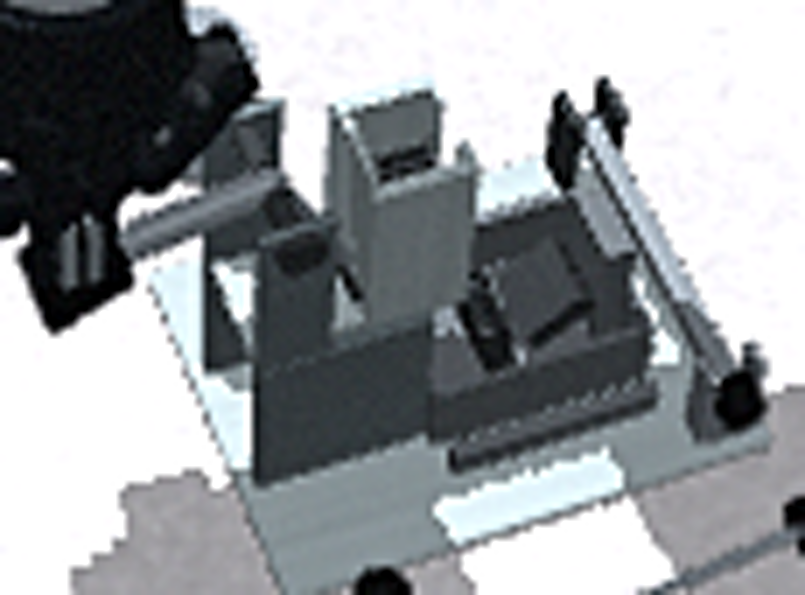

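Call:
{"method": "move_arm", "body": {"deltas": [[0, 0, 0.006, 0, 0], [0, 0, 0.01, 0, 0], [0, 0, -0.02, 0, 0], [0, 0, -0.05, 0, 0], [0, 0, -0.09, 0, 0], [0, 0, -0.125, 0, 0], [0, 0, -0.125, 0, 0], [0, 0, -0.125, 0, 0]]}}

```text
t: 20.12
tcp_pos: [0.6913, 0.0763, 0.2038]
tool_rot: [0.741, 0.672, -0.0, -0.0]
force: [0.0, 0.6, 0.1]
finger_gap: 0.004
```

Call:
{"method": "move_arm", "body": {"deltas": [[0, -0.004, 0, 0, 0], [0, -0.005, 0, 0, 0], [0, -0.005, 0, 0, 0], [0, -0.005, 0, 0, 0], [0, -0.005, 0, 0, 0], [0, -0.005, 0, 0, 0], [0, -0.005, 0, 0, 0], [0, -0.005, 0, 0, 0]]}}

```text
t: 20.78
tcp_pos: [0.6895, 0.0765, 0.2045]
tool_rot: [0.741, 0.672, 0.0, 0.0]
force: [0.2, 0.3, 0.4]
finger_gap: 0.001
```

```bash
python3 - <<'E'
from h import *
go(D(.121,.0,.155),YD)
im,d=manip.snapshot("scene");np.savez("scene18.npz",im=im,d=d);crop(im,290,195,115,85,7,"pics/z18.png")
E
```

```text
units [-0.0043  0.0102  0.1237] twist 0.0 | tcp [0.6895 0.0765 0.2045] yaw -0.098 q6 0.05 F [0.2 0.3 0.4] gap 0.001 t 20.78 tilt 0.01
```

View pics/z18.png

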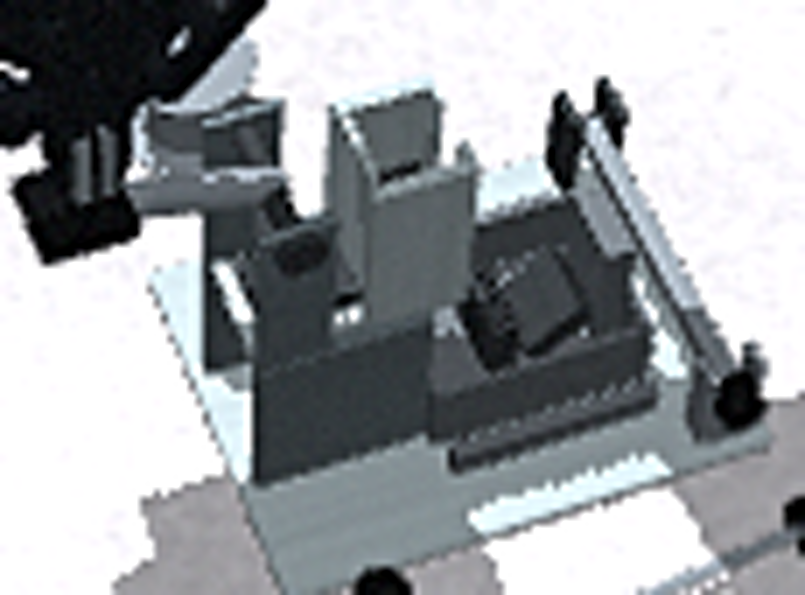

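Call:
{"method": "move_arm", "body": {"deltas": [[0, 0.005, 0.02, 0, 0], [0, 0.006, 0.045, 0, 0], [0, 0.006, 0.07, 0, 0], [0, 0.006, 0.095, 0, 0], [0, 0.006, 0.115, 0, 0], [0, 0.006, 0.128, 0, 0], [0, 0.006, 0.128, 0, 0], [0, 0.006, 0.128, 0, 0]]}}

```text
t: 21.5
tcp_pos: [0.6966, 0.0758, 0.1573]
tool_rot: [0.741, 0.672, 0.004, 0.004]
force: [2.8, -0.1, 13.4]
finger_gap: 0.002
```

```bash
python3 - <<'E'
from h import *
go(D(.121,.0,.155),YD)
im,d=manip.snapshot("scene");np.savez("scene19.npz",im=im,d=d);crop(im,290,195,115,85,7,"pics/z19.png")
E
```

```text
units [-0.0043 -0.0076  0.0056] twist -0.0 | tcp [0.6966 0.0758 0.1573] yaw -0.098 q6 0.05 F [ 2.8 -0.1 13.4] gap 0.002 t 21.5 tilt 0.71
```

View pics/z19.png

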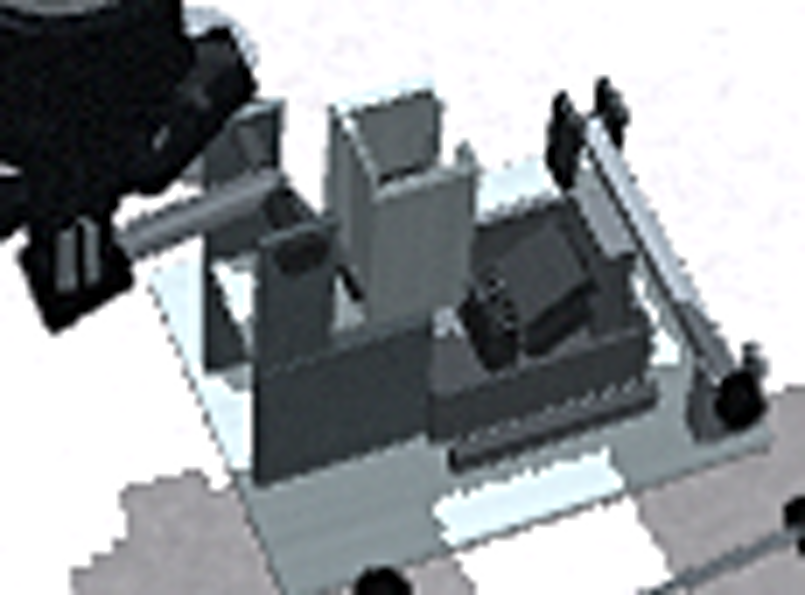

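Call:
{"method": "move_arm", "body": {"deltas": [[0, 0, 0.006, 0, 0], [0, 0, 0.01, 0, 0], [0, 0, -0.02, 0, 0], [0, 0, -0.05, 0, 0], [0, 0, -0.1, 0, 0], [0, 0, -0.15, 0, 0], [0, 0, -0.2, 0, 0], [0, 0, -0.22, 0, 0]]}}

```text
t: 22.22
tcp_pos: [0.6929, 0.0762, 0.2432]
tool_rot: [0.741, 0.672, 0.001, 0.001]
force: [0.2, -0.7, 0.1]
finger_gap: -0.002
```

```bash
python3 - <<'E'
from h import *
go(D(.121,-.3,.26),YD)
im,d=manip.snapshot("scene");np.savez("scene20.npz",im=im,d=d);crop(im,290,195,115,85,7,"pics/z20.png")
E
```

```text
units [-0.7545  0.0019 -0.0422] twist 0.0 | tcp [0.6929 0.0762 0.2432] yaw -0.098 q6 0.05 F [ 0.2 -0.7  0.1] gap -0.002 t 22.22 tilt 0.2
```

View pics/z20.png

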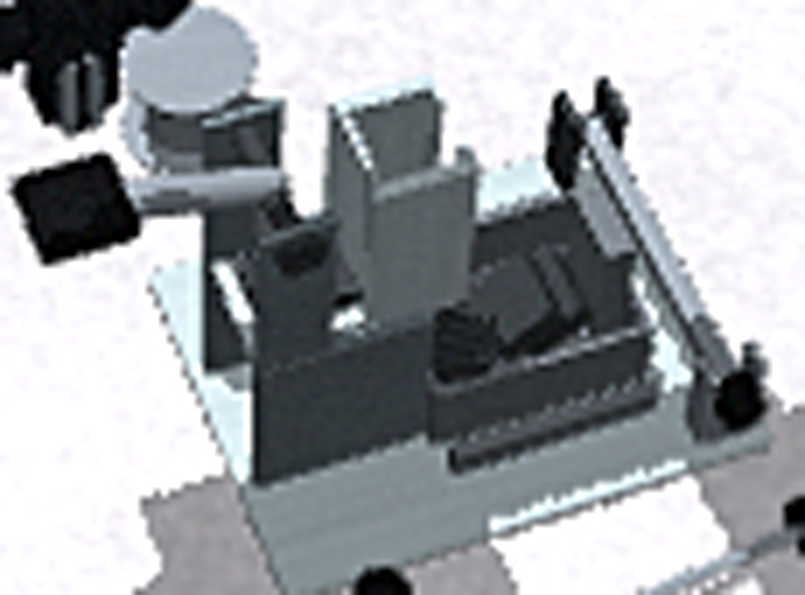

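Call:
{"method": "move_arm", "body": {"deltas": [[0, 0, -0.05, 0, 0], [-0.05, 0, -0.1, 0, 0], [-0.12, 0, -0.15, 0, 0], [-0.2, 0, -0.15, 0, 0], [-0.29, 0, -0.15, 0, 0], [-0.38, 0, -0.15, 0, 0], [-0.46, 0, -0.15, 0, 0], [-0.52, 0, -0.15, 0, 0]]}}

```text
t: 22.93
tcp_pos: [0.6703, -0.1336, 0.2989]
tool_rot: [0.741, 0.671, -0.001, -0.001]
force: [-0.7, 0.3, -0.3]
finger_gap: -0.005
```

Call:
{"method": "move_arm", "body": {"deltas": [[-0.05, 0, 0, 0, 0], [-0.1, 0, 0, 0, 0], [-0.1, 0, 0, 0, 0], [-0.1, 0, 0, 0, 0], [-0.1, 0, 0, 0, 0], [-0.1, 0, 0, 0, 0], [-0.1, 0, 0, 0, 0], [-0.1, 0, 0, 0, 0]]}}

```text
t: 23.6
tcp_pos: [0.6677, -0.1693, 0.3012]
tool_rot: [0.74, 0.672, 0.0, -0.0]
force: [-1.0, 0.0, -0.2]
finger_gap: 0.002
```

```bash
python3 - <<'E'
from h import *
A=[]
for n,r in(("scene",(335,195,60,60)),("top",(245,190,75,80))):
    im,d=manip.snapshot(n);np.savez(n+"21.npz",im=im,d=d);crop(im,*r,8,f"pics/{n}21.png");cv2.imwrite(f"pics/{n}21f.png",im[:,:,::-1])
    Q=Ri(cloud(n,im,d).reshape(-1,3))
    b=lambda x0,x1,y0,y1,z0,z1:Q[(Q[:,0]>x0)&(Q[:,0]<x1)&(Q[:,1]>y0)&(Q[:,1]<y1)&(Q[:,2]>z0)&(Q[:,2]<z1)]
    pr=lambda k,q:print(n,k,len(q),np.percentile(q,[5,50,95],axis=0).round(3).tolist() if len(q)>3 else 0)
    pr("sinks",b(-.078,-.024,-.03,.03,.013,.1));pr("grip",b(-.12,-.06,-.02,.02,.06,.072))
    q=b(-.118,-.106,-.05,.05,.025,.1);pr("bar",q);print(np.polyfit(q[:,1],q[:,2],1))
    pr("pad",b(.104,.136,-.018,.018,.14,.2)); pr("mag inner",b(-.015,.015,-.015,.015,.05,.2))
E
```

```text
scene sinks 241 [[-0.073, -0.013, 0.017], [-0.052, 0.004, 0.03], [-0.028, 0.016, 0.04]]
scene grip 60 [[-0.093, -0.013, 0.061], [-0.086, 0.001, 0.065], [-0.08, 0.014, 0.068]]
scene bar 142 [[-0.116, -0.045, 0.033], [-0.11, 0.002, 0.04], [-0.107, 0.046, 0.043]]
[-0.0079931   0.03908585]
scene pad 176 [[0.106, -0.016, 0.175], [0.12, 0.001, 0.178], [0.135, 0.017, 0.181]]
scene mag inner 6 [[-0.005, -0.015, 0.147], [0.004, -0.0, 0.157], [0.014, 0.015, 0.162]]
top sinks 235 [[-0.074, -0.015, 0.015], [-0.052, -0.0, 0.031], [-0.027, 0.014, 0.041]]
top grip 65 [[-0.094, -0.013, 0.064], [-0.087, -0.0, 0.067], [-0.081, 0.013, 0.07]]
top bar 150 [[-0.116, -0.043, 0.038], [-0.112, 0.0, 0.042], [-0.107, 0.044, 0.045]]
[0.00605983 0.04158842]
top pad 196 [[0.106, -0.016, 0.176], [0.12, -0.001, 0.179], [0.134, 0.015, 0.182]]
top mag inner 138 [[-0.013, -0.012, 0.097], [-0.0, 0.001, 0.104], [0.013, 0.013, 0.112]]
```

View pics/top21.png

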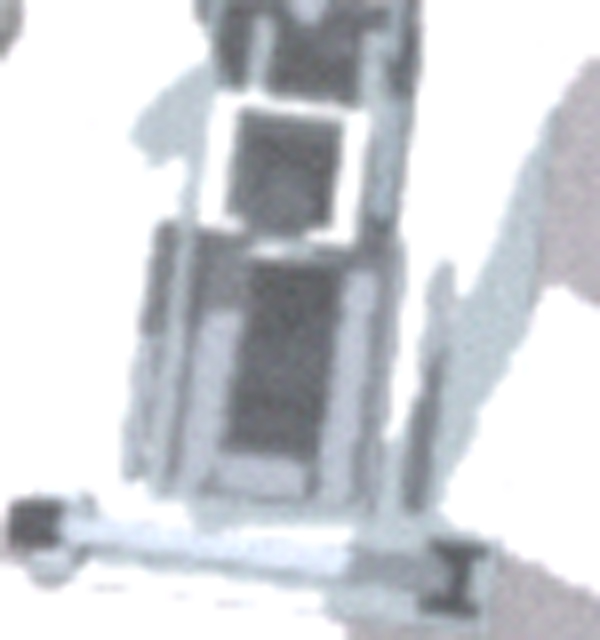

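View pics/scene21.png

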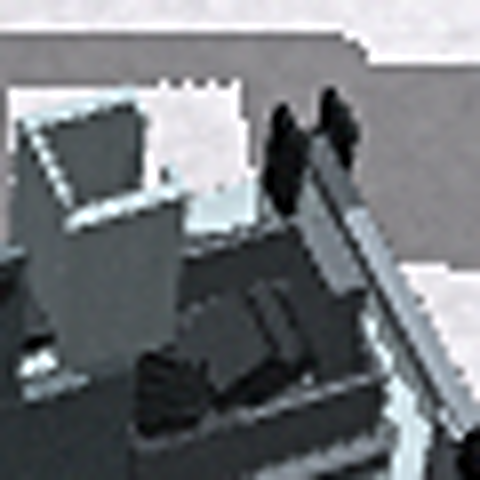

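View pics/top21f.png

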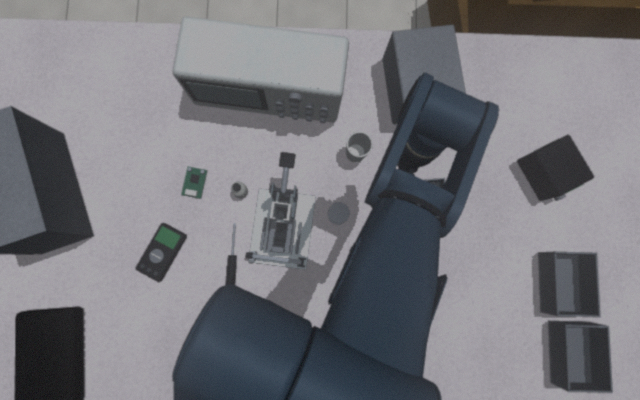

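```bash
python3 - <<'E'
from h import *
f=np.load("top0.npz");P=cloud("top",f["im"],f["d"]);print(P[60,425].round(3),P[110,420].round(3),P[110,455].round(3))
f=np.load("top21.npz");P=cloud("top",f["im"],f["d"]);print([P[v,u].round(3).tolist() for v,u in((85,430),(100,480),(150,430),(150,465))])
s=manip.sense();print(s["force"].round(1),s["qd"].round(3))
im=cv2.imread("pics/scene21f.png");cv2.imwrite("pics/scene21g.png",cv2.convertScaleAbs(im,alpha=1.5))
E
```

```text
[ 0.961 -0.26   0.154] [ 0.845 -0.257  0.116] [ 0.892 -0.387 -0.003]
[[0.696, -0.137, 0.624], [0.683, -0.209, 0.61], [0.635, -0.165, 0.523], [0.615, -0.19, 0.601]]
[-0.4  0.1  0.3] [-0.003  0.    -0.     0.    -0.001  0.001]
```

View pics/scene21g.png

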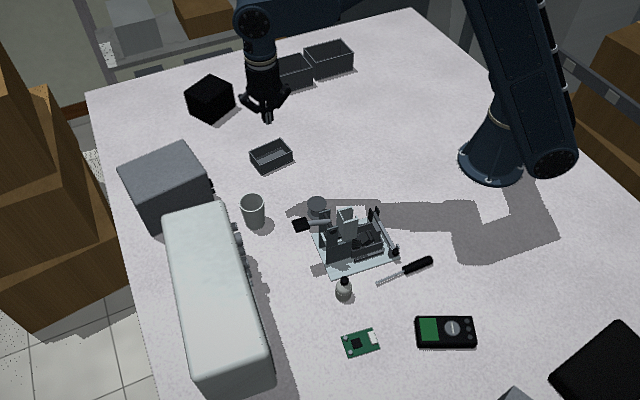

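The robot is clear of everything and all the bystanders stand where they started. The checks agree, so I'm handing in.

```bash
python3 - <<'E'
from station import manip
print(manip.sign_off())
E
```

```text
the job is handed in; nothing more can be done
None
```

I put the tray in the bay, swung the retaining bar down into its catch, and pressed the lever down to its stop three times, letting it spring back each time. I handed in at about 23.7 s, and no verdict was reported.

The last checks used both cameras and the force readings:
- **Tray:** it stands about 2 mm deeper than the nominal home position and is centred to within about 1 mm, with the grip to the front.
- **Bar:** it lies level within about 0.01 rad, with its top at 40 to 42 mm. It stopped against the catch when I pressed it, at about 38 N with the fingertips.
- **Lever:** the pad is back at about 179 mm, its rest height. On the first stroke the stop was clear, because the force rose from 10 to 16 N with no further travel. I did not repeat that test on strokes two and three. They reached the same depth with 12 to 13 N, and each pushed a heat sink out.
- **Heat sinks:** three lie in the tray. One stood on edge after falling, and the others lie against or over each other, but everything visible stays below the tray rim. The stack left in the magazine is about 24 mm high, which is two heat sinks.
- **Bystanders:** by eye they are where they started. I did not measure their positions.

One measurement disagreed: my first outline of the dispenser's base plate in the scene view was about 5 mm off sideways, because one edge was hidden. I used the rear plate edge and the magazine rim, seen in both cameras, instead.

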